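# Clear the swabs and blown lamps into the pedal bin

## Task

The projector has been serviced: press the bin's pedal right down so that its lid stands open, pull every used swab out of the wooden stand and throw the swabs and all the blown reflector lamps from the bench into the bin, then bring the pedal back up, easing it all the way so that the lid closes without slamming. Work the lid only by its pedal, and leave the lens brush in its stand and the other good parts where they are.

Things in the scene. Friction and masses are not known exactly. Their poses are not given: they have to be found in the camera images.
- bin: grey bench-top pedal bin, a rectangular open body 170 (its x) x 150 (its y) x 160 mm high with 4 mm walls, fixed to the bench; origin at the centre of its underside, z up, its -x side is the front, where the pedal sticks out; rim 160 mm up, inner floor 4 mm up
- bin_mouth (a point): centre of the bin's open mouth, at rim height (160 mm); the opening is 162 x 142 mm
- bin_pedal (a joint): pedal angle: 0 = up (lid shut), 0.26 rad = fully down. It is hinged inside the bin, 20 mm in front of the bin's centre and 40 mm above the bench, on an axle along the bin's y; linked to the lid (lid angle = 7 x pedal angle). Needs about 6 N on the pad at first, less as the lid rises
- pedal_pad (a point): centre of the pedal's pad, a rubber-topped plate 36 mm long (bin x), 34 mm wide (bin y), 14 mm thick, about 69 mm in front of the bin's front wall; the pad centre is 57 mm above the bench when up and 23 mm when fully down. The steel bar behind it is 22 mm wide. The pad has no collar: it can be pressed from above and pinched across its width from above
- bin_lid (a joint): angle of the black lid, hinged along the bin's rear (+x) rim: 0 = shut, 1.82 rad = fully open. Past upright (1.57) it leans back and stays open by its own weight; brought forward past upright it falls by its own weight and drives the pedal up, and slams if nothing holds the pedal back
- lid_edge (a point): middle of the lid's free front edge; the lid is 176 x 156 x 8 mm
- stand: light wooden block 60 (its x) x 236 (its y) x 50 mm high, fixed; origin at the centre of its underside; five round holes 17 mm wide and 40 mm deep (hole floor 10 mm above the bench) in a row along its y at -90, -45, 0, 45 and 90 mm
- swab1_c (a point): used lens swab, standing loosely in one of the stand's holes if present: straight rod 120 mm long with a white plastic handle 10 mm thick on top and a 24 mm long grey felt tip 12 mm thick at the bottom, 14 g; this point is its centre, 60 mm from either end, z along the rod towards the handle end. Stands 80 mm out of the block
- swab2_c (a point): used lens swab, standing loosely in one of the stand's holes if present: straight rod 120 mm long with a white plastic handle 10 mm thick on top and a 24 mm long grey felt tip 12 mm thick at the bottom, 14 g; this point is its centre, 60 mm from either end, z along the rod towards the handle end. Stands 80 mm out of the block
- swab3_c (a point): used lens swab, standing loosely in one of the stand's holes if present: straight rod 120 mm long with a white plastic handle 10 mm thick on top and a 24 mm long grey felt tip 12 mm thick at the bottom, 14 g; this point is its centre, 60 mm from either end, z along the rod towards the handle end. Stands 80 mm out of the block
- swab4_c (a point): used lens swab, standing loosely in one of the stand's holes if present: straight rod 120 mm long with a white plastic handle 10 mm thick on top and a 24 mm long grey felt tip 12 mm thick at the bottom, 14 g; this point is its centre, 60 mm from either end, z along the rod towards the handle end. Stands 80 mm out of the block
- lamp1_c (a point): blown reflector lamp, if present, standing face down on the bench: silvery cone 51 mm wide at the bottom narrowing to a white ceramic neck 18 mm thick that runs from 26 to 46 mm above the bench (two thin pins stick out 5 mm more), 35 g; this point is on its axis, 23 mm up, z towards the neck
- lamp2_c (a point): blown reflector lamp, if present, standing face down on the bench: silvery cone 51 mm wide at the bottom narrowing to a white ceramic neck 18 mm thick that runs from 26 to 46 mm above the bench (two thin pins stick out 5 mm more), 35 g; this point is on its axis, 23 mm up, z towards the neck
- lamp3_c (a point): blown reflector lamp, if present, standing face down on the bench: silvery cone 51 mm wide at the bottom narrowing to a white ceramic neck 18 mm thick that runs from 26 to 46 mm above the bench (two thin pins stick out 5 mm more), 35 g; this point is on its axis, 23 mm up, z towards the neck
- brush_c (a point): good lens brush, standing in one of the stand's five holes: wooden handle 12 mm thick below, brass ferrule, dark bristles 17 mm thick on top, 130 mm long; this point is half-way up it. To be left alone
- helix: bronze focusing helix, a tube 60 mm wide and 40 mm high, good part to be left alone; origin at the centre of its underside
- heatsink: finned aluminium heat sink 80 x 60 x 38 mm, to be left alone; origin at the centre of its underside
- lampcover: cream plastic lamp cover 110 x 80 x 55 mm, to be left alone; origin at the centre of its underside
- blower: black rubber dust blower standing on its base, 58 mm wide, 115 mm high, to be left alone; origin at the centre of its underside
- driver: red-handled screwdriver 180 mm long lying along its own x on the bench, to be left alone
Things that resemble listed ones, but are neither listed nor needed, are in the scene too. Leave any blue or red look-alike of the part that bears lamp3_c alone.

How it is judged:
By the outcome, as a careful person would: the job done as asked, in the order asked, and still so for the second after the job is handed in, with the robot touching nothing.
Of swab1, swab2, swab3, swab4 only 2 to 4 are there at a start; the rules pass over those that are not, and their reading is None.
Of lamp1, lamp2, lamp3 only 2 to 3 are there at a start; the rules pass over those that are not, and their reading is None.
At some moment in a run one of lamp1, lamp2, lamp3 may be knocked a few centimetres aside while the robot is not near it.
It also fails if it takes over 210 s, if anything falls off the work surface, if the arm or the gripper's body presses on something with over 40 N, if the wrist force passes 120 N, or if a joint passes its speed limit or range.

## Robot

A 6-joint arm with a two-finger parallel gripper is mounted at the origin on the work surface. World frame = base frame: x ahead of the robot, y to its left, z up, the work surface at z = 0. Lengths are in m, angles in degrees, forces in N, time in s.
With the tool pointing down it reaches from about 0.25 to 0.725 m from the base axis. Payload 9.7 kg.
Tool frame: the origin (TCP) lies between the finger pads; the fingertips stand 19 mm ahead of it and the grasp point (between the pads) is the TCP; x points along the fingers, y is the direction in which the jaws open and shut, and the axes are right-handed (so a half turn about x gives the same grasp; the last joint's range is limited). The gripper opens to 85 mm and grips with 20 to 120 N. Pads are 22 mm wide; open, the fingers measure 114 mm over their backs; the gripper's body (76 mm by 85 mm) begins 54 mm behind the grasp point. The pads swing forward as they close: fully open they stand 13 mm farther back than shut.
Start: joints at [63.999, 4.979, 10.078, 95.1, 0, 90], TCP at [0.241, 0.494, 0.25] pointing down, gripper open.
Joint ranges: [-179.16, 179.16], [-48.56, 103.87], [-65.8, 70.77], [-126.05, 130.52], [-82.76, 87.17], [-180, 180]. Speed limits (degrees/s): [127.2, 127.2, 147.25, 180, 180, 180].

## Interface

Orientations are given as [roll, pitch, yaw] about the fixed x, y, z axes, in that order (R = Rz(yaw) Ry(pitch) Rx(roll)).
In Python, from workcell import bot gives the robot as it stands. The module is installed in compiled form; this text tells all that it offers.
- The arm moves only by the shell command python3 -m handwheel 'ROWS' [FORCE]. ROWS is JSON, a list of rows, each a list of 7 numbers: the turn, a rotation vector about the tool's x, y, z in degrees, then the shift along the tool's x, y, z in m, then the closure, from -1 (fully open) to 1 (shut), so that 0 is half open. In form: [[ax, ay, az, dx, dy, dz, fingers], ...]. A call has 1 to 20 rows; each row is the pose to reach, as a shift and turn from the pose commanded when the call began, along the tool's axes at that moment; what a row does not reach only later rows make up. A row lasts 1/8 s, in which the tool goes at most 62.5 mm and 10.7 degrees, less where a joint would pass 70% of its speed; a pose out of reach is approached as far as the arm can. A call with a gripper value outside its range is refused whole. The fingers move at their own pace and stop on an object; FORCE is the grip in N (left out, the last holds). Time passes only in rows, so rows that repeat a pose let the fingers close. It gives the time, the measured TCP pose, the force and the opening at its end, in the units of the state.
- bot.get_obs(): the state, without advancing time (a new reading comes with each control period).
- bot.camera(name): name is "scene" or "top" or "wrist"; returns a dict with "frame" (480x640x3 uint8, red, green, blue), "fx", "fy", "cx", "cy" (pixels), "R" (3x3) and "t" (3): a world point X has camera coordinates R X + t; the wrist camera has in their place "tool_from_camera" (4x4, takes a point from camera to tool coordinates, whose origin is the TCP and whose axes are the tool frame's). Camera axes: x right, y down, z forward; pixel columns grow to the right and rows downward; lengths in m; the calibration is good to about 2 mm. A picture is of the moment at which its call begins: read the wrist's pose just before it. There is no depth.
- bot.job_done(): hands the job in, once; it reports no verdict.
Trained networks look in a picture, given as the dict that the camera call returned (one of the last four; its "shot" number tells which), for a name from the list of things; names that differ only in an ending like _2 or _b are one class to them, and where a whole thing is asked for, a point or a joint stands for the part that bears it (a point fixed in the world has none). Each returns a list of dicts, best first, with "conf" (0 to 1); they miss things now and then, are a little off and sometimes report something else, mostly with a low value. They report only what shows in the picture. A call takes as long as a camera call. They do not tell look-alikes from the thing itself.
- bot.look_for(name, picture): "bbox" ([left, top, width, height] as shares, 0 to 1, of the picture: columns of its width, rows of its height, round what is visible of it).
- bot.tip_of(name, picture): "centre" ([column, row] as shares, 0 to 1, of the picture: columns of its width, rows of its height: a listed point, or the origin of a listed thing).
The state is a dict: "time": time; "q": joint angles; "qd": joint speeds; "joint_efforts": joint torques, N m; "ee_pos": TCP position; "tcp_rot": TCP orientation; "wrist_force": force on the tool from outside, world axes, zero at the start; "torque": the same for the moment, N m; "opening": finger opening in m.
Only numpy, scipy, OpenCV 4.12 (cv2) and the standard library are available. Lean on these libraries where they do the work, as an engineer would, in place of code of your own. Each camera call takes 0.05 s, during which the arm holds its last target.

## Working session

There is one attempt and no reset: what is moved stays moved. The work goes in short steps, Python scripts to look and compute and a shell command to move; the robot and the scene stay as the last step left them, time stands still between calls to the robot, and variables do not carry over. Pictures are saved under pics/ and viewed, and the job is handed in when it is done.

```bash
mkdir -p pics; ls; cat > h.py <<'E'
from workcell import bot
import numpy as np, cv2
from scipy.spatial.transform import Rotation as Rn
def save(c,n,crop=None,s=1):
    f=c["frame"]
    if crop: f=f[crop[1]:crop[3],crop[0]:crop[2]]
    f=cv2.resize(f,None,fx=s,fy=s,interpolation=cv2.INTER_CUBIC)
    cv2.imwrite("pics/"+n+".png",cv2.cvtColor(f,cv2.COLOR_RGB2BGR))
def ray(c,uv,obs=None):
    d=np.array([(uv[0]-c["cx"])/c["fx"],(uv[1]-c["cy"])/c["fy"],1.0])
    if "R" in c:
        R=np.array(c["R"]);t=np.array(c["t"]);return -R.T@t,R.T@d
    T=np.array(c["tool_from_camera"]);o=obs
    Rt=Rn.from_euler("xyz",o["tcp_rot"],degrees=True).as_matrix()
    return np.array(o["ee_pos"])+Rt@T[:3,3],Rt@T[:3,:3]@d
def onz(c,uv,z,obs=None):
    o,d=ray(c,uv,obs);return o+d*(z-o[2])/d[2]
def tri(rs):
    A=np.zeros((3,3));b=np.zeros(3)
    for o,d in rs:
        d=d/np.linalg.norm(d);P=np.eye(3)-np.outer(d,d);A+=P;b+=P@o
    X=np.linalg.solve(A,b);return X,[np.linalg.norm(np.cross(X-o,d/np.linalg.norm(d))) for o,d in rs]
def proj(c,X,obs=None):
    R=np.array(c["R"]);p=R@np.array(X)+np.array(c["t"]);return [c["fx"]*p[0]/p[2]+c["cx"],c["fy"]*p[1]/p[2]+c["cy"]]
E
python3 - <<'E'
from h import *
o=bot.get_obs();print(o)
for n in ["scene","top","wrist"]:
    c=bot.camera(n);save(c,n+"0");print(n,c["fx"],c["cx"],c["cy"],c.get("R"),c.get("t"),c.get("tool_from_camera"))
E
```

```text
pics
{'time': 0.0, 'q': array([6.40004365e+01, 5.01136576e+00, 1.00332505e+01, 9.51002142e+01,
       5.18487831e-04, 9.00010471e+01]), 'qd': array([ 0.03180804,  0.09740826,  0.0900362 , -0.0655559 , -0.06073904,
        0.06235633]), 'joint_efforts': array([ 1.69086834e-04, -5.20383811e+01,  4.64811087e+01,  1.60628400e-02,
        2.37416725e-05, -1.77004642e-05]), 'ee_pos': array([0.24100381, 0.49414607, 0.24956973]), 'tcp_rot': array([ -90.37820639,   89.92166885, -116.37881741]), 'wrist_force': array([-0.68605276, -0.40778362,  0.5799562 ]), 'torque': array([-0.00324819,  0.01491125, -0.00796004]), 'opening': 0.08538160521344473}
scene 502.64123568958126 313.54449397228643 235.4251624267467 [[-0.87144687  0.49025734  0.01510243]
 [ 0.31493856  0.58288675 -0.74903721]
 [-0.376024   -0.64798979 -0.66235578]] [ 0.4846777  -0.06478804  1.37328606] None
top 464.45625557023095 326.1384834194617 239.35736479343188 [[-0.04622135 -0.99892878 -0.00220961]
 [-0.97469769  0.0455842  -0.21882982]
 [ 0.21869613 -0.0079609  -0.97576054]] [-0.01455706  0.56633613  0.99634267] None
wrist 335.47368325063616 320.42650795689013 233.13583576996754 None None [[ 6.99743101e-04 -2.93229341e-01  9.56041874e-01 -1.24196740e-01]
 [ 9.99999590e-01  7.53988149e-04 -5.00659416e-04  3.48731456e-04]
 [-5.74036212e-04  9.56041832e-01  2.93229748e-01 -7.53314083e-02]
 [ 0.00000000e+00  0.00000000e+00  0.00000000e+00  1.00000000e+00]]
```

View pics/scene0.png

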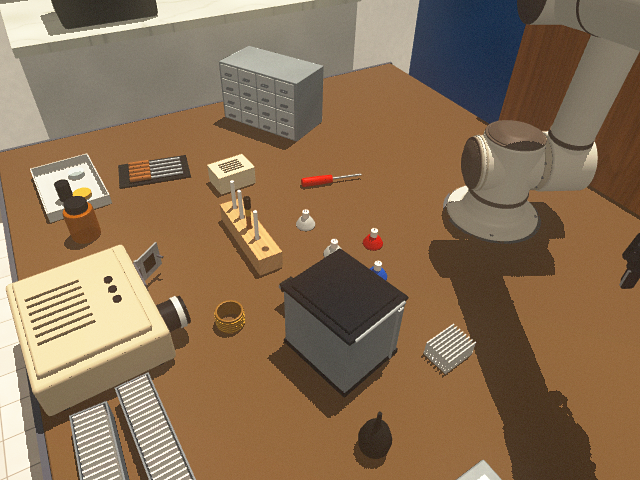

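View pics/top0.png

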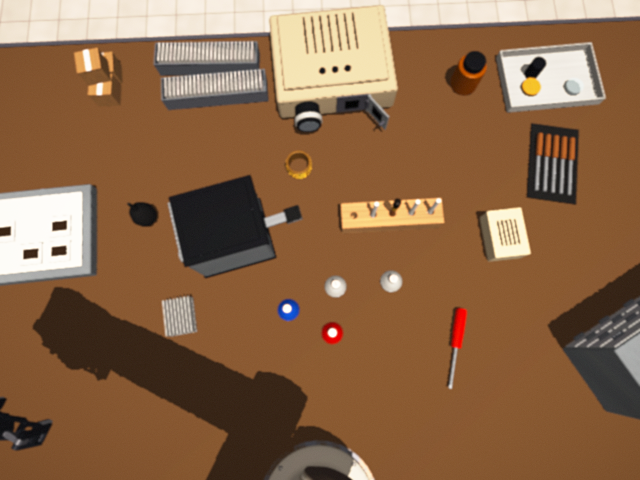

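View pics/wrist0.png

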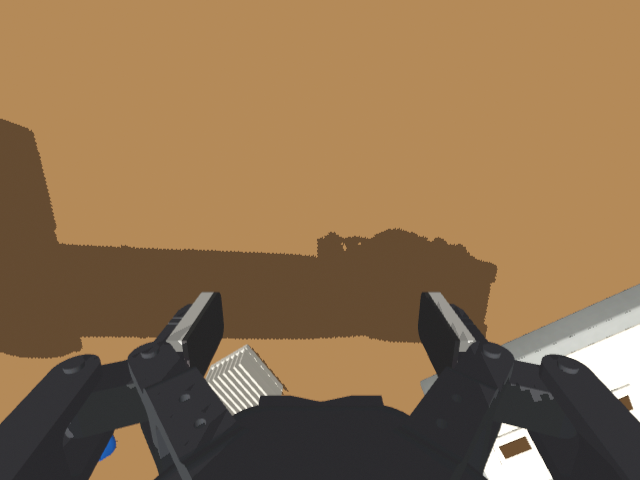

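```bash
python3 - <<'E'
from h import *
s=bot.camera("scene");t=bot.camera("top")
save(t,"t_crop",(260,140,480,350),3.6);save(s,"s_crop",(200,160,420,310),3.6)
for n in ["bin","stand","helix","heatsink","lampcover","blower","driver","swab1_c","lamp1_c","brush_c","pedal_pad","lid_edge","bin_mouth"]:
    for c,nm in((s,"s"),(t,"t")):
        print(n,nm,[(np.round(np.array(r["centre"])*[640,480],1).tolist(),round(r["conf"],2)) for r in bot.tip_of(n,c)[:6]])
E
```

```text
bin s [([337.9, 347.6], 0.96)]
bin t [([232.1, 237.0], 0.85), ([337.9, 280.8], 0.17)]
stand s [([249.4, 241.7], 0.62)]
stand t [([387.9, 220.0], 0.63)]
helix s [([230.0, 321.5], 0.94)]
helix t [([299.0, 166.3], 0.61)]
heatsink s [([445.5, 352.3], 0.79)]
heatsink t [([183.3, 317.8], 0.98), ([409.8, 207.5], 0.65)]
lampcover s [([233.1, 176.9], 0.66)]
lampcover t [([499.0, 240.3], 0.68), ([374.7, 210.2], 0.61)]
blower s [([369.8, 446.8], 0.84), ([245.9, 220.6], 0.21)]
blower t [([150.7, 216.4], 0.78)]
driver s [([337.7, 351.0], 0.71), ([333.3, 181.2], 0.6), ([307.7, 217.0], 0.22)]
driver t [([453.9, 347.0], 0.92), ([430.0, 207.8], 0.32)]
swab1_c s [([237.8, 208.8], 0.54)]
swab1_c t [([412.8, 208.0], 0.62), ([451.4, 345.6], 0.15)]
lamp1_c s [([249.7, 240.3], 0.21)]
lamp1_c t []
brush_c s [([245.3, 221.2], 0.5)]
brush_c t [([391.8, 210.9], 0.64)]
pedal_pad s [([288.8, 289.1], 0.61), ([226.4, 320.8], 0.57), ([334.1, 179.7], 0.2), ([305.7, 217.6], 0.19)]
pedal_pad t [([293.6, 215.4], 0.9), ([375.5, 210.5], 0.65), ([388.0, 216.8], 0.28)]
lid_edge s [([310.8, 266.4], 0.76)]
lid_edge t []
bin_mouth s [([235.0, 200.7], 0.71), ([344.2, 295.5], 0.59)]
bin_mouth t [([215.3, 218.0], 0.72)]
```

View pics/t_crop.png

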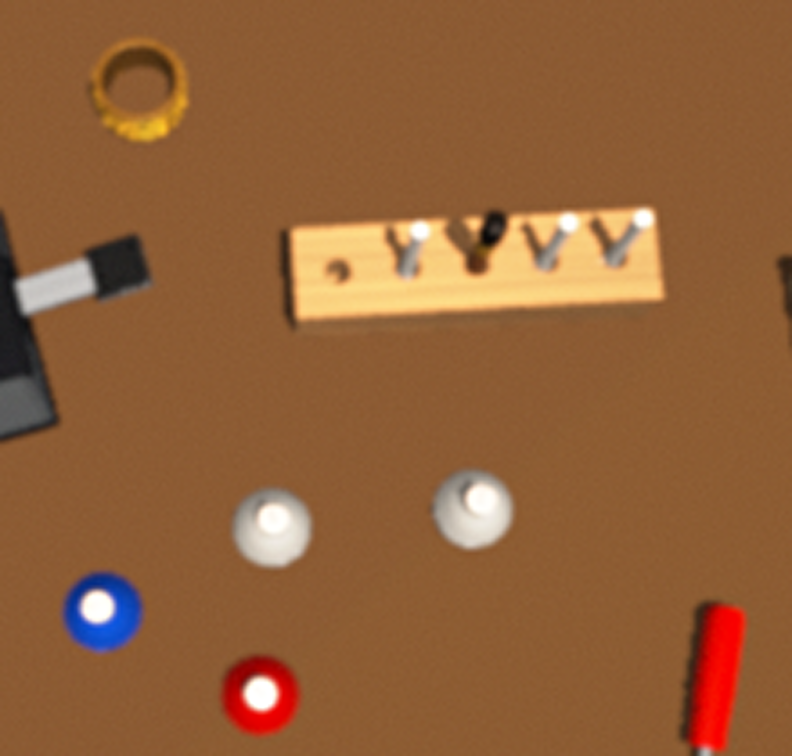

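View pics/s_crop.png

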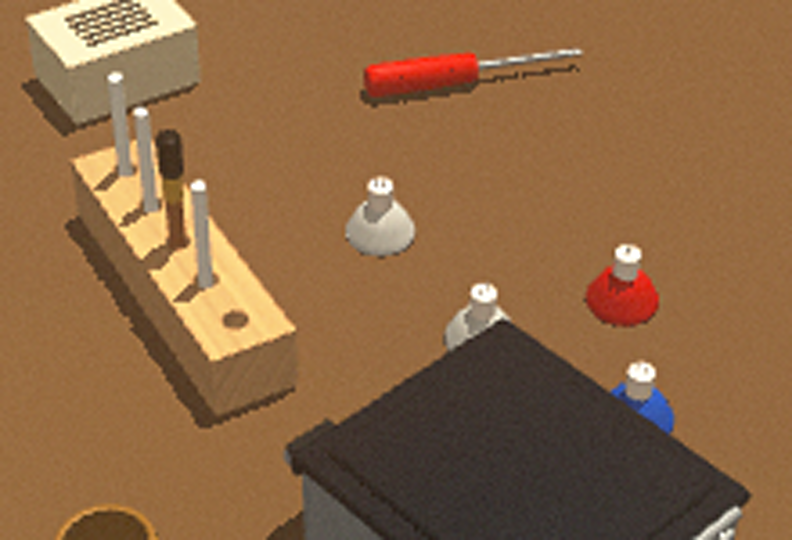

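```bash
python3 - <<'E'
from h import *
s=bot.camera("scene");t=bot.camera("top")
T=lambda p:(260+p[0]/3.6-.4,140+p[1]/3.6-.4)
S=lambda p:(200+p[0]/3.6-.4,160+p[1]/3.6-.4)
for n,a,b,z in[("swA",(419,229),(198,185),.13),("swB",(568,222),(141,112),.13),("swC",(643,218),(115,76),.13),("lampA",(272,517),(484,292),.046),("lampB",(482,498),(380,184),.046),("red",(261,692),(628,252),.046),("blue",(97,606),(641,371),.046)]:
    X,r=tri([ray(t,T(a)),ray(s,S(b))]);print(n,np.round(X,4),np.round(r,4),onz(t,T(a),z).round(4),onz(s,S(b),z).round(4))
for n,a,z in[("hA",(408,274),.05),("hBr",(480,268),.05),("hB",(546,266),.05),("hC",(615,262),.05),("hE",(338,270),.05)]: print(n,onz(t,T(a),z).round(4))
for n,b in[("hA",(206,284)),("hBr",(177,246)),("hB",(152,208)),("hC",(126,174)),("hE",(236,319))]: print(n,"s",onz(s,S(b),.05).round(4))
for p in[(83,250),(137,234),(150,282),(97,300),(117,267)]: print("pad",onz(t,T(p),.064).round(4))
for p in[(290,230),(655,209),(664,298),(295,318)]: print("stand top corner",onz(t,T(p),.05).round(4))
# lid corners top
for p in[(170,194),(250,177),(273,256)]: print("lid",onz(t,p,.168).round(4))
for n,p,z in[("heats",(180,316),.038),("blower",(130,207),.115),("helix",(299,160),.04)]: print(n,onz(t,p,z).round(3))
E
```

```text
swA [ 0.6258 -0.1526  0.1319] [0.0014 0.0014] [ 0.6252 -0.152   0.13  ] [ 0.6258 -0.1561  0.13  ]
swB [ 0.6265 -0.2428  0.1307] [0.0015 0.0015] [ 0.6254 -0.2421  0.13  ] [ 0.627  -0.2453  0.13  ]
swC [ 0.6265 -0.2879  0.1319] [0.0015 0.0015] [ 0.6257 -0.2875  0.13  ] [ 0.6264 -0.292   0.13  ]
lampA [ 0.4668 -0.0575  0.0477] [0.0013 0.0013] [ 0.466  -0.0567  0.046 ] [ 0.4667 -0.0601  0.046 ]
lampB [ 0.4728 -0.1905  0.048 ] [0.0015 0.0015] [ 0.4718 -0.1898  0.046 ] [ 0.4726 -0.194   0.046 ]
red [ 0.3592 -0.0454  0.0481] [0.0014 0.0014] [ 0.3582 -0.0445  0.046 ] [ 0.3587 -0.0482  0.046 ]
blue [0.4168 0.0538 0.047 ] [0.0018 0.0018] [0.4155 0.055  0.046 ] [0.4175 0.0518 0.046 ]
hA [ 0.6193 -0.1527  0.05  ]
hBr [ 0.6211 -0.1996  0.05  ]
hB [ 0.6205 -0.2425  0.05  ]
hC [ 0.6211 -0.2875  0.05  ]
hE [ 0.6241 -0.1075  0.05  ]
hA s [ 0.6277 -0.1512  0.05  ]
hBr s [ 0.6289 -0.1958  0.05  ]
hB s [ 0.6277 -0.2414  0.05  ]
hC s [ 0.6288 -0.2853  0.05  ]
hE s [ 0.6247 -0.1108  0.05  ]
pad [0.6412 0.0562 0.064 ]
pad [0.6503 0.0213 0.064 ]
pad [0.6179 0.014  0.064 ]
pad [0.6076 0.0482 0.064 ]
pad [0.6288 0.0348 0.064 ]
stand top corner [ 0.6526 -0.0778  0.05  ]
stand top corner [ 0.6557 -0.317   0.05  ]
stand top corner [ 0.5955 -0.3168  0.05  ]
stand top corner [ 0.5934 -0.0779  0.05  ]
lid [0.654  0.2823 0.168 ]
lid [0.6838 0.1144 0.168 ]
lid [0.5119 0.0695 0.168 ]
heats [0.409 0.296 0.038]
blower [0.646 0.387 0.115]
helix [0.77  0.016 0.04 ]
```

```bash
cat >> h.py <<'E'
def Rjaw(yaw,tilt=0,axis=None):
    # tool x down, tool y horizontal at yaw
    y=np.array([np.cos(np.radians(yaw)),np.sin(np.radians(yaw)),0]);x=np.array([0,0,-1.]);z=np.cross(x,y)
    R=np.stack([x,y,z],1)
    return Rn.from_rotvec(np.radians(tilt)*y).as_matrix()@R
def rows(targets):
    """targets: (pos, yaw[,tilt])"""
    o=bot.get_obs();R=Rn.from_euler("xyz",o["tcp_rot"],degrees=True).as_matrix();p=np.array(o["ee_pos"])
    y=R[:,1];print("t",round(o["time"],2),"at",p.round(4),"yaw",round(np.degrees(np.arctan2(y[1],y[0])),1),"q",np.round(o["q"],0),"F",np.round(o["wrist_force"],1),"open",round(o["opening"],4))
    for tg in targets:
        yaw=tg[1];
        Rt=min([Rjaw(*tg[1:]),Rjaw(yaw+180,*[-a for a in tg[2:]])],key=lambda M:Rn.from_matrix(R.T@M).magnitude())
        rv=Rn.from_matrix(R.T@Rt).as_rotvec(degrees=True);d=R.T@(np.array(tg[0])-p)
        print("row",rv.round(2).tolist(),d.round(4).tolist(),"n>=",int(np.ceil(max(np.linalg.norm(d)/.0625,np.linalg.norm(rv)/10.7))))
E
python3 - <<'E'
from h import *
t=bot.camera("top");s=bot.camera("scene")
save(t,"t_bin",(150,160,310,290),5)
for c in(s,t):
  for n,z in(("bin_mouth",.16),("pedal_pad",.057),("bin",0)):
    print(n,[onz(c,np.array(r["centre"])*[640,480],z).round(3) for r in bot.tip_of(n,c)[:2]])
rows([((.629,.035,.2),14.5),((.629,.035,.1),14.5)])
E
```

```text
bin_mouth [array([0.596, 0.178, 0.16 ])]
pedal_pad [array([0.634, 0.031, 0.057])]
bin []
bin_mouth [array([0.598, 0.187, 0.16 ])]
pedal_pad [array([0.625, 0.036, 0.057])]
bin [array([0.598, 0.19 , 0.   ]), array([ 0.645, -0.252,  0.   ])]
t 2.05 at [0.2411 0.4943 0.2503] yaw 64.0 q [64.  5. 10. 95. -0. 90.] F [-0.8 -0.3  0.1] open 0.0857
row [49.5, 0.0, 0.0] [0.0503, -0.2428, 0.55] n>= 10
row [49.5, 0.0, 0.0] [0.1503, -0.2428, 0.55] n>= 10
```

View pics/t_bin.png

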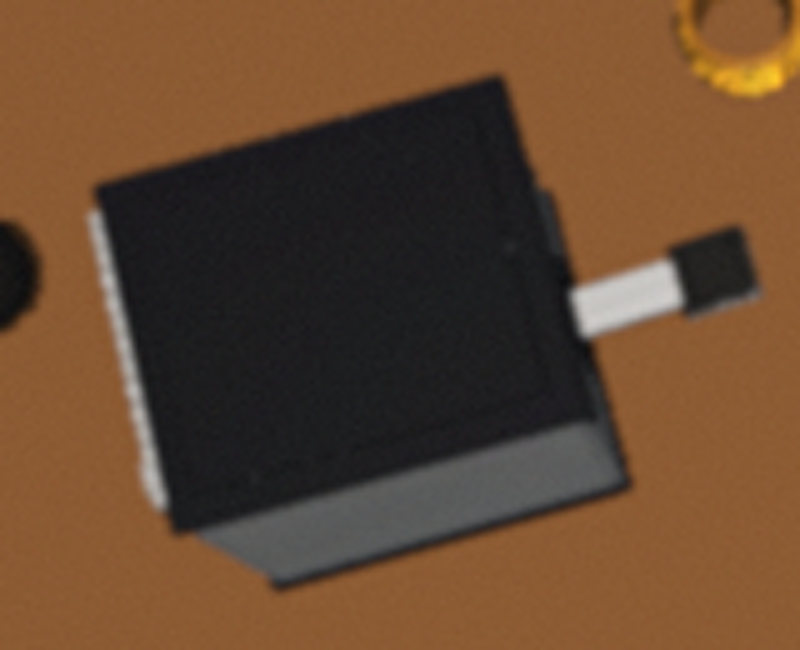

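```bash
python3 - <<'E'
from h import *
t=bot.camera("top")
P=[onz(t,(150+x/5-.4,160+y/5-.4),.168)[:2] for x,y in[(95,185),(500,75),(592,420),(175,530)]]
P=np.array(P);print(P.round(3),P.mean(0).round(4))
ang=lambda v:np.degrees(np.arctan2(v[1],v[0]))
print(ang(P[1]-P[0]),ang(P[2]-P[3]),ang(P[1]-P[2]),ang(P[0]-P[3]), [np.linalg.norm(P[i]-P[(i+1)%4]) for i in range(4)])
for x,y in [(670,247),(740,227),(755,290),(688,312)]: print(onz(t,(150+x/5-.4,160+y/5-.4),.064).round(4))
E
```

```text
[[0.648 0.285]
 [0.689 0.115]
 [0.538 0.079]
 [0.5   0.249]] [0.5941 0.182 ]
-76.50867386231168 -77.47318529473323 13.426234955504151 13.838868518514841 [np.float64(0.17470227014627016), np.float64(0.15533330182445698), np.float64(0.17362590652310417), np.float64(0.15241334234732215)]
[0.6412 0.0541 0.064 ]
[0.6493 0.0214 0.064 ]
[0.6188 0.0155 0.064 ]
[0.6098 0.0466 0.064 ]
```

```bash
python3 -m handwheel '[[0,0,0,0,0,0,1],[49.5,0,0,0.05,-0.243,0.55,1],[49.5,0,0,0.05,-0.243,0.55,1],[49.5,0,0,0.05,-0.243,0.55,1],[49.5,0,0,0.05,-0.243,0.55,1],[49.5,0,0,0.05,-0.243,0.55,1],[49.5,0,0,0.05,-0.243,0.55,1],[49.5,0,0,0.05,-0.243,0.55,1],[49.5,0,0,0.05,-0.243,0.55,1],[49.5,0,0,0.05,-0.243,0.55,1],[49.5,0,0,0.05,-0.243,0.55,1],[49.5,0,0,0.05,-0.243,0.55,1],[49.5,0,0,0.05,-0.243,0.55,1],[49.5,0,0,0.05,-0.243,0.55,1]]' 60
```

```text
time: 3.85
ee_pos: [0.6285, 0.0358, 0.2008]
tcp_rot: [95.2, 90.0, 19.8]
wrist_force: [0.6, -0.1, 0.5]
opening: 0.0001
```

```bash
python3 - <<'E'
from h import *
rows([((.6295,.033,.09),13.6),((.6295,.033,.052),13.6),((.6295,.033,.048),13.6)])
E
python3 -m handwheel '[[1,0,0,0.06,0.001,0.003,1],[1,0,0,0.11,0.001,0.003,1],[1,0,0,0.11,0.001,0.003,1],[1,0,0,0.118,0.001,0.003,1],[1,0,0,0.122,0.001,0.003,1],[1,0,0,0.126,0.001,0.003,1],[1,0,0,0.130,0.001,0.003,1]]'
```

```text
t 3.85 at [0.6285 0.0358 0.2008] yaw 14.6 q [ 3. 15. 16. 91.  0. 79.] F [ 0.6 -0.1  0.5] open 0.0001
row [0.97, -0.0, -0.03] [0.1108, 0.0002, 0.003] n>= 2
row [0.97, -0.0, -0.03] [0.1488, 0.0002, 0.003] n>= 3
row [0.97, -0.0, -0.03] [0.1528, 0.0002, 0.003] n>= 3
time: 4.72
ee_pos: [0.632, 0.0317, 0.0734]
tcp_rot: [61.3, 89.7, -15.3]
wrist_force: [-0.5, -3.1, 5.9]
opening: 0.0001
```

```bash
python3 -m handwheel '[[0,0,0,0.003,-0.002,0,1],[0,0,0,0.006,-0.002,0,1],[0,0,0,0.009,-0.002,0,1],[0,0,0,0.012,-0.002,0,1],[0,0,0,0.014,-0.002,0,1],[0,0,0,0.016,-0.002,0,1],[0,0,0,0.018,-0.002,0,1],[0,0,0,0.02,-0.002,0,1],[0,0,0,0.02,-0.002,0,1]]'; python3 - <<'E'
from h import *
rows([((.6295,.033,.049),13.6)])
t=bot.camera("top");s=bot.camera("scene");save(t,"t1");save(s,"s1")
E
```

```text
time: 5.85
ee_pos: [0.6286, 0.0317, 0.0501]
tcp_rot: [-101.4, 90.0, -177.9]
wrist_force: [-0.1, 0.2, -0.4]
opening: -0.0001
t 5.85 at [0.6286 0.0317 0.0501] yaw 13.5 q [ 3. 17.  1. 75.  0. 79.] F [-0.1  0.2 -0.4] open -0.0001
row [-0.1, -0.0, 0.02] [0.0011, 0.0012, -0.0011] n>= 1
```

View pics/s1.png

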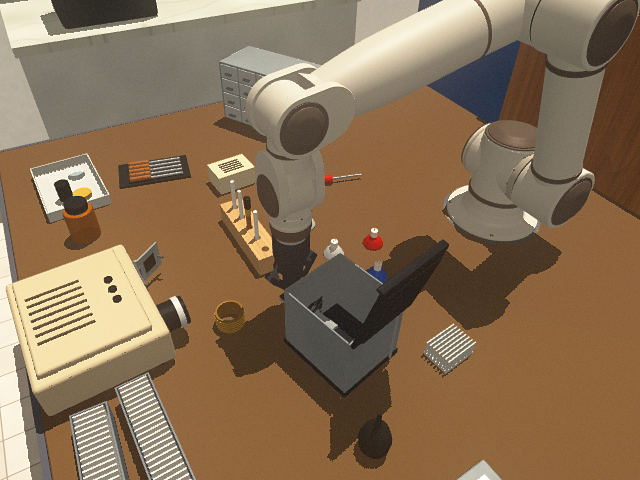

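```bash
python3 -m handwheel '[[0,0,0,0.002,0,0,1],[0,0,0,0.003,0,0,1],[0,0,0,0.003,0,0,1]]';python3 -m handwheel '[[0,0,0,0,0,0,1],[0,0,0,-0.08,0,0,1],[0,0,0,-0.15,0,0,1],[0,0,0,-0.2,0,0,1],[0,0,0,-0.2,0,0,1],[0,0,0,-0.2,0,0,1]]'; python3 - <<'E'
from h import *
rows([((.6265,-.288,.2),0),((.6265,-.288,.112),0)])
t=bot.camera("top");s=bot.camera("scene");save(t,"t2");save(s,"s2",(260,200,460,400),3)
E
```

```text
time: 6.32
ee_pos: [0.629, 0.0317, 0.0493]
tcp_rot: [82.4, 89.9, 5.9]
wrist_force: [-5.2, 0.1, 12.8]
opening: 0.0002
time: 7.08
ee_pos: [0.6291, 0.0317, 0.2476]
tcp_rot: [80.2, 89.9, 3.7]
wrist_force: [-0.1, -0.1, -0.6]
opening: 0.0
t 7.08 at [0.6291 0.0317 0.2476] yaw 13.5 q [ 3. 16. 23. 96.  0. 79.] F [-0.1 -0.1 -0.6] open 0.0
row [13.5, 0.0, -0.07] [0.0476, -0.0772, 0.3103] n>= 6
row [13.5, 0.0, -0.07] [0.1356, -0.0773, 0.3102] n>= 6
```

View pics/s2.png

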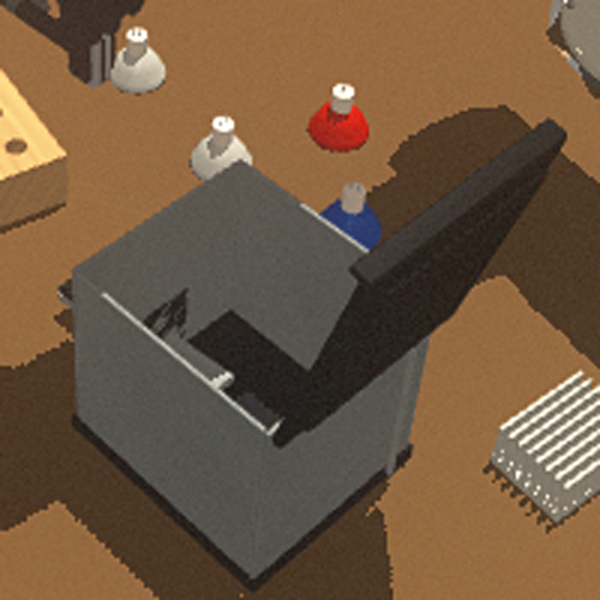

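View pics/t2.png

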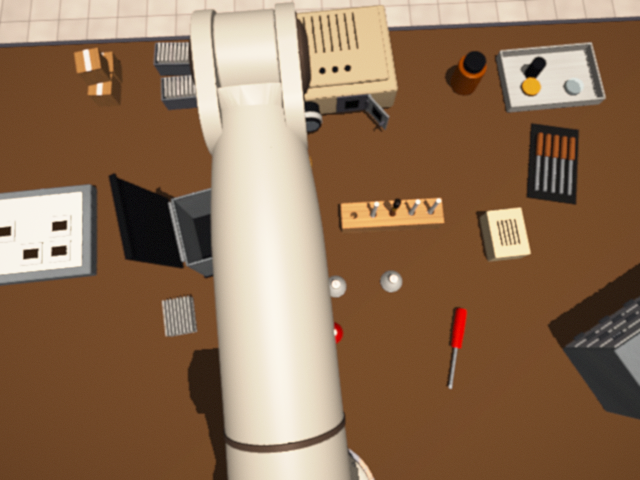

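```bash
python3 -m handwheel '[[13.5,0,0,0.048,-0.077,0.31,0],[13.5,0,0,0.048,-0.077,0.31,0],[13.5,0,0,0.048,-0.077,0.31,0],[13.5,0,0,0.048,-0.077,0.31,0],[13.5,0,0,0.048,-0.077,0.31,0],[13.5,0,0,0.048,-0.077,0.31,0],[13.5,0,0,0.048,-0.077,0.31,0],[13.5,0,0,0.048,-0.077,0.31,0],[13.5,0,0,0.048,-0.077,0.31,0]]'; python3 - <<'E'
from h import *
rows([((.626,-.2885,.112),0)])
t=bot.camera("wrist");save(t,"w3")
E
```

```text
time: 8.3
ee_pos: [0.6266, -0.2862, 0.1997]
tcp_rot: [77.1, 90.0, -12.8]
wrist_force: [1.2, -0.3, 0.6]
opening: 0.0427
t 8.3 at [ 0.6266 -0.2862  0.1997] yaw 0.1 q [-25.  24.  28.  93.   0.  65.] F [ 1.2 -0.3  0.6] open 0.0427
row [0.11, 0.01, -0.03] [0.0877, -0.0006, 0.0023] n>= 2
```

View pics/w3.png

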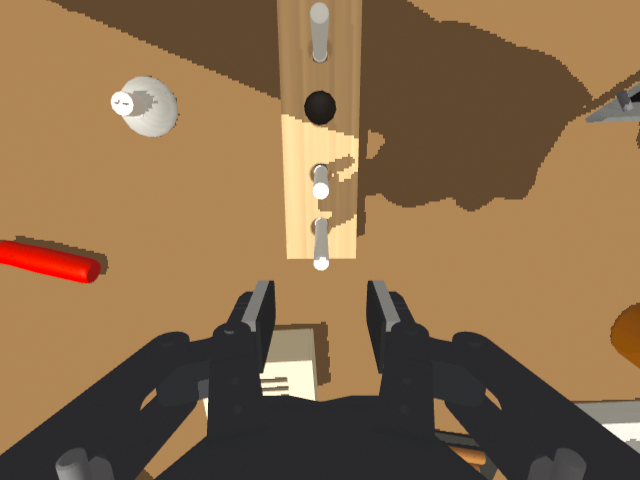

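```bash
python3 - <<'E'
from h import *
o=bot.get_obs();c=bot.camera("wrist")
for n,p,z in[("C",(321,263),.13),("B",(321,190),.13),("A",(319,11),.13),("lampB",(122,103),.046)]: print(n,onz(c,p,z,o).round(4))
E
python3 -m handwheel '[[0,0,0,0.05,0,0.002,0],[0,0,0,0.088,0,0.002,0],[0,0,0,0.088,0,0.002,0],[0,0,0,0.088,0,0.002,0]]'; python3 - <<'E'
from h import *
t=bot.camera("wrist");save(t,"w4",(160,120,480,360),2)
E
```

```text
C [ 0.6266 -0.2901  0.13  ]
B [ 0.6265 -0.2444  0.13  ]
A [ 0.6252 -0.1538  0.13  ]
lampB [ 0.4724 -0.1914  0.046 ]
time: 8.9
ee_pos: [0.6268, -0.2896, 0.1134]
tcp_rot: [65.8, 89.9, -24.2]
wrist_force: [0.3, 0.2, -0.1]
opening: 0.0425
```

View pics/w4.png

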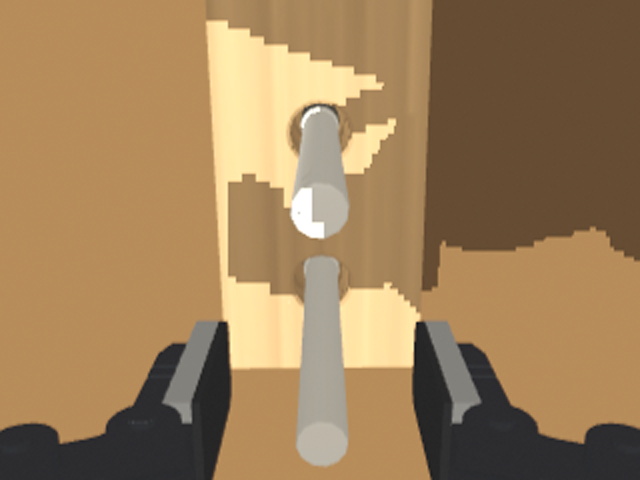

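Swab C's top sits between the jaws (crop column 322). Close on it and lift.

```bash
python3 -m handwheel '[[0,0,0,0,0,0,1],[0,0,0,0,0,0,1],[0,0,0,0,0,0,1],[0,0,0,0,0,0,1],[0,0,0,0,0,0,1],[0,0,0,0,0,0,1],[0,0,0,-0.03,0,0,1],[0,0,0,-0.06,0,0,1],[0,0,0,-0.1,0,0,1],[0,0,0,-0.14,0,0,1],[0,0,0,-0.19,0,0,1],[0,0,0,-0.19,0,0,1],[0,0,0,-0.19,0,0,1]]' 30; python3 - <<'E'
from h import *
rows([((.596,.165,.30),0),((.596,.165,.24),0),((.596,.165,.30),13)])
t=bot.camera("scene");save(t,"s5",(180,100,420,340),2.5)
E
```

```text
time: 10.58
ee_pos: [0.6263, -0.2898, 0.3007]
tcp_rot: [-108.7, 90.0, 161.3]
wrist_force: [0.5, -0.4, -0.7]
opening: 0.009
t 10.57 at [ 0.6263 -0.2898  0.3007] yaw -0.0 q [-25.  29.  46. 107.  -0.  65.] F [ 0.5 -0.4 -0.7] open 0.009
row [-0.0, -0.01, 0.02] [0.0007, -0.0303, -0.4548] n>= 8
row [-0.0, -0.01, 0.02] [0.0607, -0.0303, -0.4548] n>= 8
row [-13.0, -0.01, 0.02] [0.0007, -0.0303, -0.4548] n>= 8
```

View pics/s5.png

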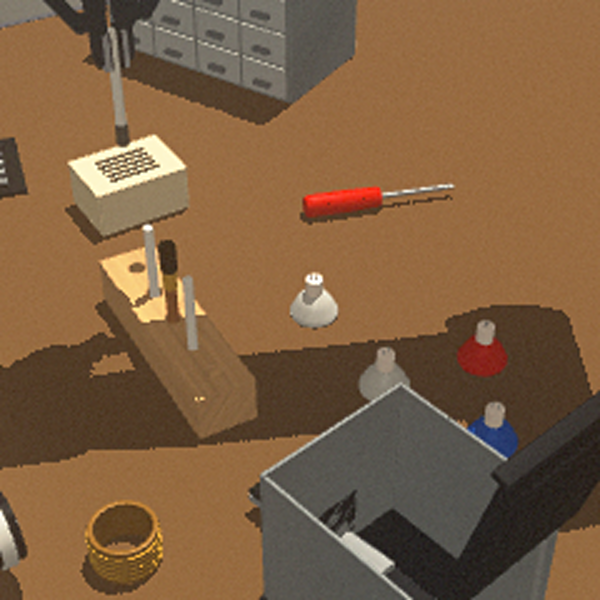

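```bash
python3 -m handwheel '[[0,0,0,0,-0.038,-0.495,1],[0,0,0,0,-0.038,-0.495,1],[0,0,0,0,-0.038,-0.495,1],[0,0,0,0,-0.038,-0.495,1],[0,0,0,0,-0.038,-0.495,1],[-13,0,0,0,-0.038,-0.495,1],[-13,0,0,0,-0.038,-0.495,1],[-13,0,0,0,-0.038,-0.495,1],[-13,0,0,0,-0.038,-0.495,1],[-13,0,0,0,-0.038,-0.495,1],[-13,0,0,0,-0.038,-0.495,1],[-13,0,0,0.06,-0.038,-0.495,1],[-13,0,0,0.105,-0.038,-0.495,1],[-13,0,0,0.105,-0.038,-0.495,1],[-13,0,0,0.105,-0.038,-0.495,1]]'; python3 - <<'E'
from h import *
rows([((.588,.205,.195),13)])
t=bot.camera("wrist");save(t,"w6")
E
```

```text
time: 12.5
ee_pos: [0.5889, 0.2047, 0.1987]
tcp_rot: [94.6, 89.9, 17.5]
wrist_force: [0.3, -0.6, -0.3]
opening: 0.0087
t 12.5 at [0.5889 0.2047 0.1987] yaw 12.9 q [19. 14. 15. 91. -0. 96.] F [ 0.3 -0.6 -0.3] open 0.0087
row [-0.06, -0.01, -0.14] [0.0037, -0.0008, -0.0005] n>= 1
```

View pics/w6.png

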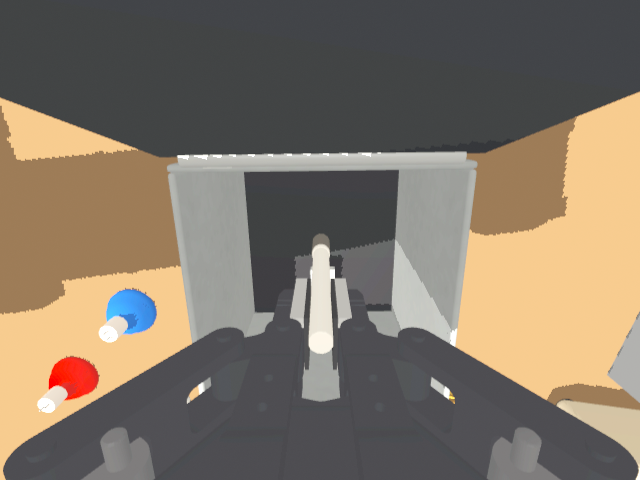

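```bash
python3 -m handwheel '[[0,0,0,0.015,0,0,1],[0,0,0,0.015,0,0,1],[0,0,0,0.015,0,0,0],[0,0,0,0.015,0,0,0],[0,0,0,0.015,0,0,0],[0,0,0,0.015,0,0,0],[0,0,0,-0.05,0,0,0],[0,0,0,-0.1,0,0,0],[0,0,0,-0.1,0,0,0],[0,0,0,-0.1,0,0,0]]'; python3 - <<'E'
from h import *
rows([((.6265,-.2435,.2),0)])
t=bot.camera("wrist");save(t,"w7")
E
```

```text
time: 13.8
ee_pos: [0.5883, 0.2054, 0.2959]
tcp_rot: [-99.9, 90.0, -176.9]
wrist_force: [0.5, 0.1, -1.4]
opening: 0.0427
t 13.8 at [0.5883 0.2054 0.2959] yaw 13.0 q [ 19.  17.  29. 102.   0.  96.] F [ 0.5  0.1 -1.4] open 0.0427
row [13.0, -0.0, 0.01] [0.0959, -0.0638, 0.4459] n>= 8
```

View pics/w7.png

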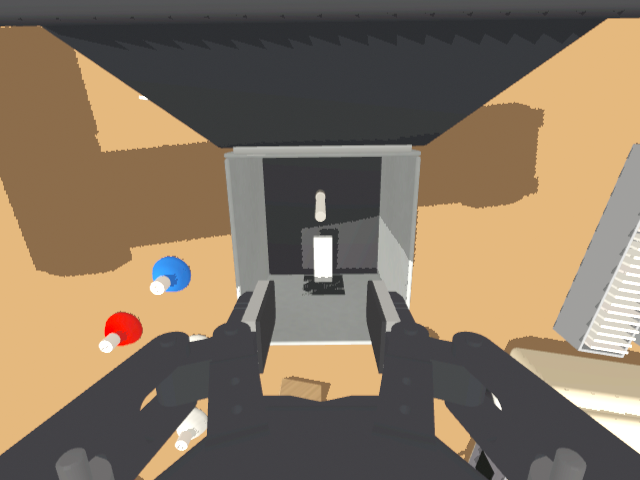

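```bash
python3 -m handwheel '[[13,0,0,0,-0.064,0.446,0],[13,0,0,0,-0.064,0.446,0],[13,0,0,0,-0.064,0.446,0],[13,0,0,0,-0.064,0.446,0],[13,0,0,0,-0.064,0.446,0],[13,0,0,0,-0.064,0.446,0],[13,0,0,0,-0.064,0.446,0],[13,0,0,0,-0.064,0.446,0],[13,0,0,0,-0.064,0.446,0],[13,0,0,0,-0.064,0.446,0],[13,0,0,0.06,-0.064,0.446,0],[13,0,0,0.096,-0.064,0.446,0],[13,0,0,0.096,-0.064,0.446,0],[13,0,0,0.096,-0.064,0.446,0]]'; python3 - <<'E'
from h import *
t=bot.camera("wrist");save(t,"w8")
rows([((.6265,-.2445,.112),0)])
E
```

```text
time: 15.6
ee_pos: [0.6267, -0.2428, 0.2027]
tcp_rot: [69.9, 89.9, -20.1]
wrist_force: [0.1, 0.6, 0.3]
opening: 0.0429
t 15.65 at [ 0.6269 -0.2432  0.2031] yaw 0.0 q [-21.  22.  25.  93.   0.  69.] F [ 0.6 -0.5  1.3] open 0.0425
row [0.05, 0.07, -0.19] [0.0911, -0.0007, 0.0012] n>= 2
```

View pics/w8.png

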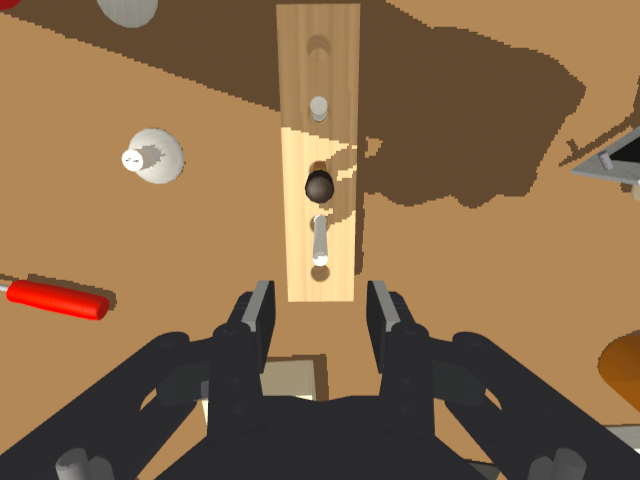

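Swab B is centred (320,258) exactly as C was, and the brush is at (319,187). Descend, grip, lift, and look.

```bash
python3 -m handwheel '[[0,0,0,0.05,-0.001,0.002,0],[0,0,0,0.09,-0.001,0.002,0],[0,0,0,0.09,-0.001,0.002,0],[0,0,0,0.09,-0.001,0.002,0],[0,0,0,0.09,-0.001,0.002,1],[0,0,0,0.09,-0.001,0.002,1],[0,0,0,0.09,-0.001,0.002,1],[0,0,0,0.09,-0.001,0.002,1],[0,0,0,0.09,-0.001,0.002,1],[0,0,0,0.09,-0.001,0.002,1],[0,0,0,0.06,-0.001,0.002,1],[0,0,0,0.03,-0.001,0.002,1],[0,0,0,0,-0.001,0.002,1],[0,0,0,-0.05,-0.001,0.002,1],[0,0,0,-0.1,-0.001,0.002,1],[0,0,0,-0.1,-0.001,0.002,1],[0,0,0,-0.1,-0.001,0.002,1]]' 30; python3 - <<'E'
from h import *
rows([((.588,.205,.30),13)])
t=bot.camera("wrist");save(t,"w9")
E
```

```text
time: 17.77
ee_pos: [0.6253, -0.2458, 0.3001]
tcp_rot: [43.6, 90.0, -46.4]
wrist_force: [0.0, -0.3, -0.2]
opening: 0.0094
t 17.77 at [ 0.6253 -0.2458  0.3001] yaw -0.0 q [-21.  25.  41. 105.  -0.  69.] F [ 0.  -0.3 -0.2] open 0.0094
row [-13.0, 0.0, -0.0] [0.0, -0.0373, -0.4508] n>= 8
```

View pics/w9.png

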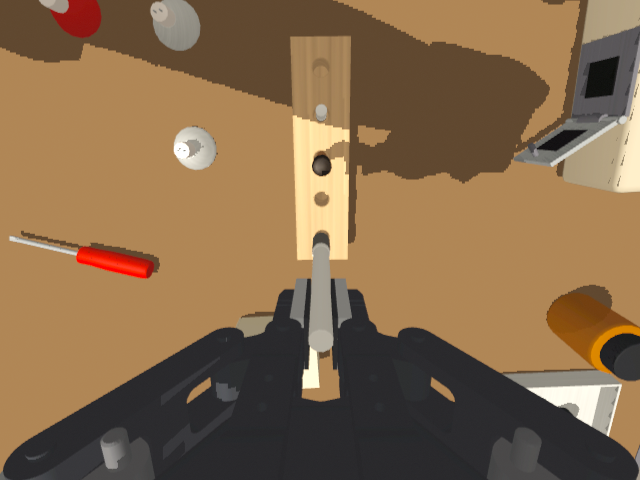

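```bash
python3 -m handwheel '[[0,0,0,0,-0.008,-0.458,1],[0,0,0,0,-0.008,-0.458,1],[0,0,0,0,-0.008,-0.458,1],[0,0,0,0,-0.008,-0.458,1],[0,0,0,0,-0.008,-0.458,1],[-13,0,0,0,-0.008,-0.458,1],[-13,0,0,0,-0.008,-0.458,1],[-13,0,0,0,-0.008,-0.458,1],[-13,0,0,0,-0.008,-0.458,1],[-13,0,0,0,-0.008,-0.458,1],[-13,0,0,0,-0.008,-0.458,1],[-13,0,0,0.06,-0.008,-0.458,1],[-13,0,0,0.12,-0.008,-0.458,1],[-13,0,0,0.12,-0.008,-0.458,1],[-13,0,0,0.12,-0.008,-0.458,1],[-13,0,0,0.12,-0.008,-0.458,0],[-13,0,0,0.12,-0.008,-0.458,0],[-13,0,0,0.12,-0.008,-0.458,0],[-13,0,0,0.12,-0.008,-0.458,0]]'; python3 -m handwheel '[[0,0,0,-0.06,0,0,0],[0,0,0,-0.12,0,0,0],[0,0,0,-0.12,0,0,0],[0,0,0,-0.12,0,0,0]]'; python3 - <<'E'
from h import *
rows([((.6265,-.153,.3),0),((.6265,-.153,.2),0)])
t=bot.camera("wrist");save(t,"w10")
E
```

```text
time: 20.2
ee_pos: [0.6173, 0.2124, 0.1806]
tcp_rot: [94.5, 90.0, 17.5]
wrist_force: [-0.2, -0.2, 0.3]
opening: 0.0425
time: 20.7
ee_pos: [0.6173, 0.2124, 0.2999]
tcp_rot: [-67.4, 90.0, -144.4]
wrist_force: [-0.3, -1.2, -1.2]
opening: 0.0429
t 20.7 at [0.6173 0.2124 0.2999] yaw 13.0 q [ 19.  22.  36. 104.  -0.  96.] F [-0.3 -1.2 -1.2] open 0.0429
row [13.0, 0.0, 0.0] [-0.0001, -0.0733, 0.3581] n>= 6
row [13.0, 0.0, 0.0] [0.0999, -0.0733, 0.3581] n>= 7
```

View pics/w10.png

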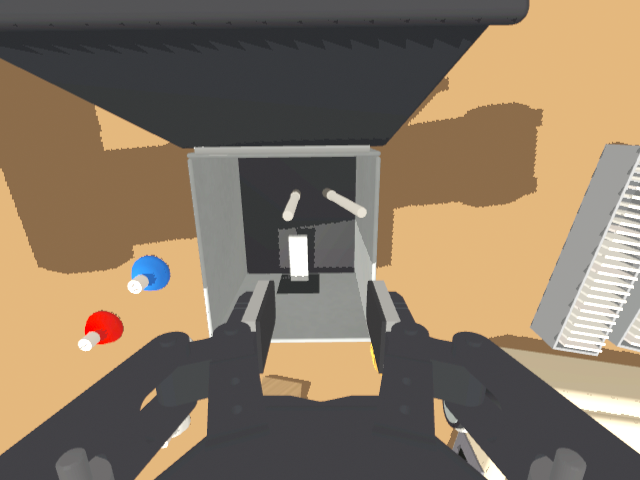

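```bash
python3 -m handwheel '[[13,0,0,0,-0.073,0.358,0],[13,0,0,0,-0.073,0.358,0],[13,0,0,0,-0.073,0.358,0],[13,0,0,0,-0.073,0.358,0],[13,0,0,0,-0.073,0.358,0],[13,0,0,0,-0.073,0.358,0],[13,0,0,0,-0.073,0.358,0],[13,0,0,0,-0.073,0.358,0],[13,0,0,0.06,-0.073,0.358,0],[13,0,0,0.1,-0.073,0.358,0],[13,0,0,0.1,-0.073,0.358,0],[13,0,0,0.1,-0.073,0.358,0]]'; python3 - <<'E'
from h import *
t=bot.camera("wrist");save(t,"w11")
rows([((.6258,-.1535,.112),0)])
E
```

```text
time: 22.25
ee_pos: [0.6271, -0.152, 0.2024]
tcp_rot: [78.8, 89.9, -11.1]
wrist_force: [-0.0, -0.4, 1.5]
opening: 0.0427
t 22.3 at [ 0.6274 -0.1524  0.2029] yaw 0.1 q [-14.  18.  19.  92.   0.  76.] F [ 0.4 -0.6 -0.7] open 0.0426
row [0.06, 0.04, -0.18] [0.0909, -0.0019, 0.0011] n>= 2
```

View pics/w11.png

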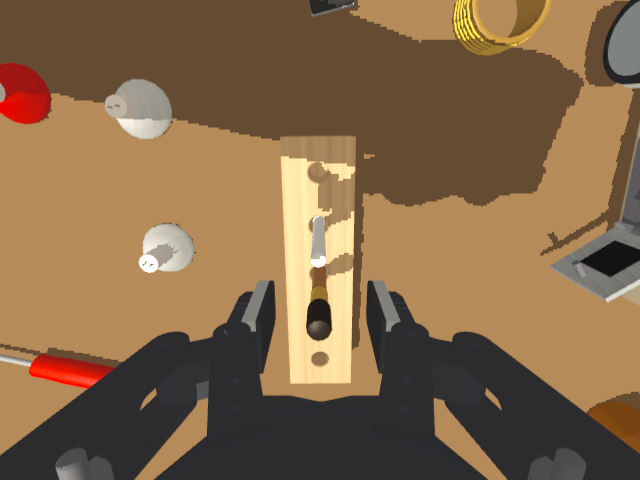

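```bash
python3 -m handwheel '[[0,0,0,0.05,-0.002,0.0005,0],[0,0,0,0.09,-0.002,0.0005,0],[0,0,0,0.09,-0.002,0.0005,0],[0,0,0,0.09,-0.002,0.0005,0],[0,0,0,0.09,-0.002,0.0005,1],[0,0,0,0.09,-0.002,0.0005,1],[0,0,0,0.09,-0.002,0.0005,1],[0,0,0,0.09,-0.002,0.0005,1],[0,0,0,0.09,-0.002,0.0005,1],[0,0,0,0.09,-0.002,0.0005,1],[0,0,0,0.06,-0.002,0.0005,1],[0,0,0,0.03,-0.002,0.0005,1],[0,0,0,0,-0.002,0.0005,1],[0,0,0,-0.05,-0.002,0.0005,1],[0,0,0,-0.1,-0.002,0.0005,1],[0,0,0,-0.1,-0.002,0.0005,1],[0,0,0,-0.1,-0.002,0.0005,1]]' 30; python3 - <<'E'
from h import *
rows([((.56,.20,.30),13)])
t=bot.camera("wrist");save(t,"w12")
E
```

```text
time: 24.42
ee_pos: [0.6247, -0.1535, 0.3]
tcp_rot: [-93.5, 90.0, 176.5]
wrist_force: [-0.2, -0.0, -0.4]
opening: 0.0087
t 24.43 at [ 0.6247 -0.1535  0.3   ] yaw -0.0 q [-14.  21.  34. 104.  -0.  76.] F [-0.2 -0.  -0.4] open 0.0087
row [-13.0, -0.0, 0.0] [0.0, -0.0647, -0.3535] n>= 6
```

View pics/w12.png

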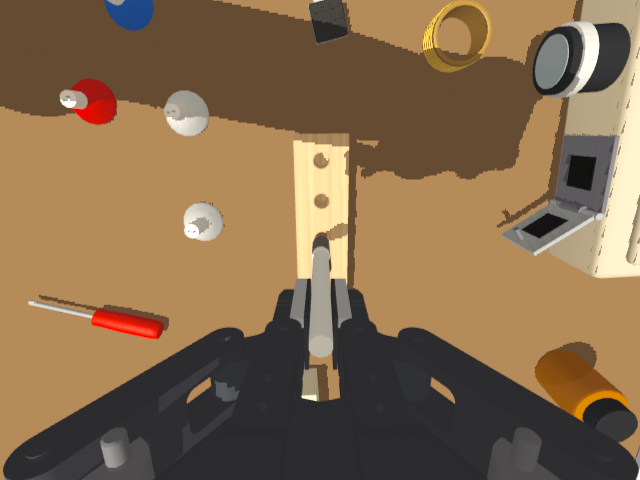

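```bash
python3 -m handwheel '[[0,0,0,0,-0.065,-0.353,1],[0,0,0,0,-0.065,-0.353,1],[0,0,0,0,-0.065,-0.353,1],[0,0,0,0,-0.065,-0.353,1],[-13,0,0,0,-0.065,-0.353,1],[-13,0,0,0,-0.065,-0.353,1],[-13,0,0,0,-0.065,-0.353,1],[-13,0,0,0,-0.065,-0.353,1],[-13,0,0,0,-0.065,-0.353,1],[-13,0,0,0,-0.065,-0.353,1],[-13,0,0,0.06,-0.065,-0.353,1],[-13,0,0,0.12,-0.065,-0.353,1],[-13,0,0,0.12,-0.065,-0.353,1],[-13,0,0,0.12,-0.065,-0.353,1],[-13,0,0,0.12,-0.065,-0.353,0],[-13,0,0,0.12,-0.065,-0.353,0],[-13,0,0,0.12,-0.065,-0.353,0],[-13,0,0,0.12,-0.065,-0.353,0]]'; python3 -m handwheel '[[0,0,0,-0.06,0,0,0],[0,0,0,-0.12,0,0,0],[0,0,0,-0.12,0,0,0],[0,0,0,-0.12,0,0,0]]'; python3 - <<'E'
from h import *
o=bot.get_obs();rows([((.467,-.058,.15),0),((.467,-.058,.3),0)])
t=bot.camera("wrist");save(t,"w13")
E
```

```text
time: 26.72
ee_pos: [0.5597, 0.1996, 0.1806]
tcp_rot: [96.9, 90.0, 19.9]
wrist_force: [-1.0, 0.0, -0.2]
opening: 0.0428
time: 27.22
ee_pos: [0.5597, 0.1996, 0.2998]
tcp_rot: [-67.9, 90.0, -144.9]
wrist_force: [-0.9, 0.6, -0.8]
opening: 0.0427
t 27.23 at [0.5597 0.1996 0.2998] yaw 13.0 q [ 20.  13.  25. 102.  -0.  97.] F [-0.9  0.6 -0.8] open 0.0427
row [13.0, 0.01, 0.01] [0.1499, -0.1483, 0.2302] n>= 5
row [13.0, 0.01, 0.01] [-0.0001, -0.1483, 0.2302] n>= 5
```

View pics/w13.png

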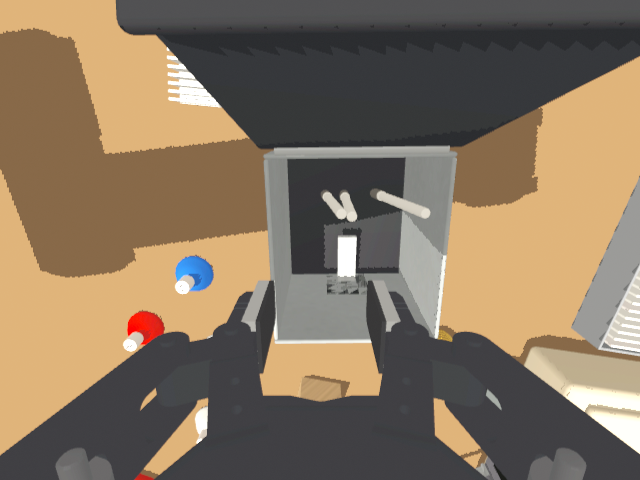

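```bash
python3 -m handwheel '[[13,0,0,0,-0.148,0.23,0],[13,0,0,0,-0.148,0.23,0],[13,0,0,0,-0.148,0.23,0],[13,0,0,0,-0.148,0.23,0],[13,0,0,0,-0.148,0.23,0],[13,0,0,0,-0.148,0.23,0],[13,0,0,0.06,-0.148,0.23,0],[13,0,0,0.12,-0.148,0.23,0],[13,0,0,0.15,-0.148,0.23,0],[13,0,0,0.15,-0.148,0.23,0],[13,0,0,0.15,-0.148,0.23,0]]'; python3 - <<'E'
from h import *
o=bot.get_obs();t=bot.camera("wrist");save(t,"w14");s=bot.camera("scene");save(s,"s14",(200,160,460,320),3)
rows([((.467,-.058,.047),0)])
E
```

```text
time: 28.65
ee_pos: [0.4676, -0.0573, 0.1514]
tcp_rot: [88.4, 89.9, -1.5]
wrist_force: [-0.6, 0.7, 0.1]
opening: 0.0428
t 28.75 at [ 0.468  -0.0576  0.1519] yaw 0.0 q [ -7.  -7. -12.  84.   0.  83.] F [-0.3  0.5 -0.7] open 0.0429
row [0.02, 0.02, -0.13] [0.1049, -0.0012, 0.0003] n>= 2
```

View pics/w14.png

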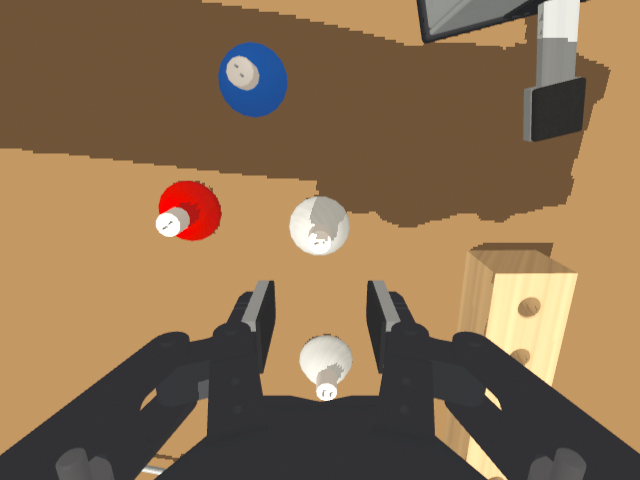

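View pics/s14.png

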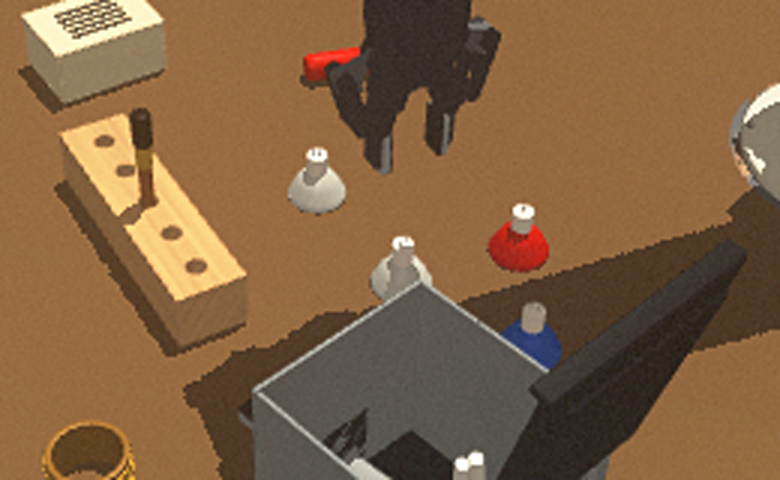

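```bash
python3 - <<'E'
from h import *
o=bot.get_obs();t=bot.camera("wrist");save(t,"w15",(240,160,400,420),2.3)
for p in[(319,241),(326,392)]: print(onz(t,p,.048,o).round(4))
E
```

```text
[ 0.4668 -0.0583  0.048 ]
[ 0.4726 -0.1908  0.048 ]
```

View pics/w15.png

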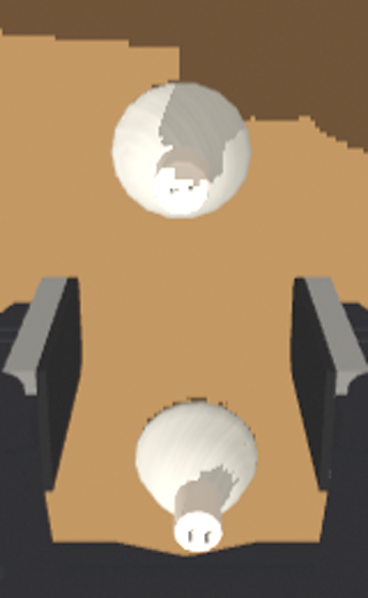

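```bash
python3 -m handwheel '[[0,0,0,0.05,-0.001,0.0005,0],[0,0,0,0.09,-0.001,0.0005,0],[0,0,0,0.103,-0.001,0.0005,0],[0,0,0,0.103,-0.001,0.0005,0],[0,0,0,0.103,-0.001,0.0005,0.9],[0,0,0,0.103,-0.001,0.0005,1],[0,0,0,0.103,-0.001,0.0005,1],[0,0,0,0.103,-0.001,0.0005,1],[0,0,0,0.103,-0.001,0.0005,1]]' 30; python3 - <<'E'
from h import *
rows([((.467,-.058,.2),0)])
t=bot.camera("wrist");save(t,"w16")
E
```

```text
time: 29.92
ee_pos: [0.4671, -0.0585, 0.0491]
tcp_rot: [82.6, 89.8, -7.4]
wrist_force: [-0.3, 0.3, 6.7]
opening: 0.0168
t 29.93 at [ 0.4671 -0.0585  0.0491] yaw -0.0 q [ -7.  -5. -22.  73.  -0.  83.] F [-0.3  0.3  6.7] open 0.0168
row [-0.0, 0.02, -0.17] [-0.1509, 0.0003, -0.0004] n>= 3
```

View pics/w16.png

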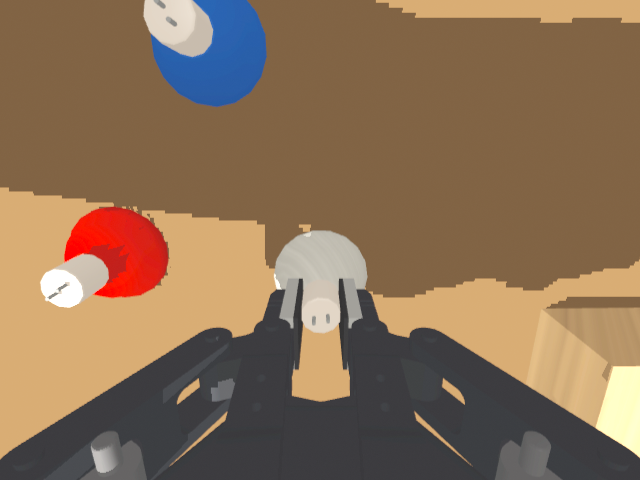

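```bash
python3 -m handwheel '[[0,0,0,-0.05,0,0,1],[0,0,0,-0.1,0,0,1],[0,0,0,-0.16,0,0,1],[0,0,0,-0.22,0,0,1],[0,0,0,-0.22,0,0,1],[0,0,0,-0.22,0,0,1]]'; python3 - <<'E'
from h import *
rows([((.590,.19,.27),13),((.590,.19,.185),13)])
t=bot.camera("wrist");save(t,"w17")
E
```

```text
time: 30.72
ee_pos: [0.4662, -0.0583, 0.2674]
tcp_rot: [85.6, 90.0, -4.4]
wrist_force: [0.2, 0.3, -0.9]
opening: 0.0161
t 30.73 at [ 0.4662 -0.0583  0.2674] yaw -0.0 q [-7. -6.  1. 97.  0. 83.] F [ 0.2  0.3 -0.9] open 0.0161
row [-13.0, 0.01, -0.03] [-0.0026, 0.1238, -0.2483] n>= 5
row [-13.0, 0.01, -0.03] [0.0824, 0.1238, -0.2483] n>= 5
```

View pics/w17.png

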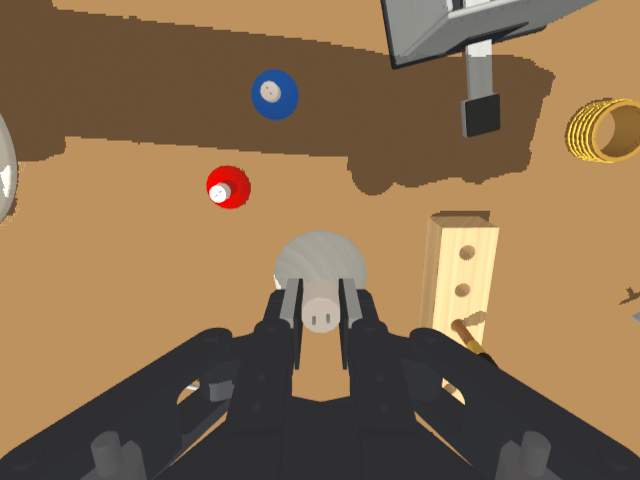

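```bash
python3 -m handwheel '[[0,0,0,-0.003,0.124,-0.248,1],[0,0,0,-0.003,0.124,-0.248,1],[0,0,0,-0.003,0.124,-0.248,1],[-13,0,0,-0.003,0.124,-0.248,1],[-13,0,0,-0.003,0.124,-0.248,1],[-13,0,0,-0.003,0.124,-0.248,1],[-13,0,0,-0.003,0.124,-0.248,1],[-13,0,0,-0.003,0.124,-0.248,1],[-13,0,0,0.05,0.124,-0.248,1],[-13,0,0,0.082,0.124,-0.248,1],[-13,0,0,0.082,0.124,-0.248,1],[-13,0,0,0.082,0.124,-0.248,1],[-13,0,0,0.082,0.124,-0.248,0],[-13,0,0,0.082,0.124,-0.248,0],[-13,0,0,0.082,0.124,-0.248,0],[-13,0,0,0.082,0.124,-0.248,0],[-13,0,0,0.03,0.124,-0.248,0],[-13,0,0,-0.02,0.124,-0.248,0],[-13,0,0,-0.02,0.124,-0.248,0],[-13,0,0,-0.02,0.124,-0.248,0]]'; python3 - <<'E'
from h import *
rows([((.472,-.1915,.28),0),((.472,-.1915,.15),0)])
t=bot.camera("wrist");save(t,"w18");t=bot.camera("top");save(t,"t18")
E
```

```text
time: 33.28
ee_pos: [0.5902, 0.1897, 0.2869]
tcp_rot: [-84.8, 90.0, -161.7]
wrist_force: [-0.2, 0.7, -0.5]
opening: 0.0427
t 33.27 at [0.5902 0.1897 0.2869] yaw 13.0 q [ 18.  16.  27. 101.  -0.  95.] F [-0.2  0.7 -0.5] open 0.0427
row [13.0, 0.0, 0.01] [0.0069, -0.2009, 0.3449] n>= 7
row [13.0, 0.0, 0.01] [0.1369, -0.2009, 0.3449] n>= 7
```

View pics/w18.png

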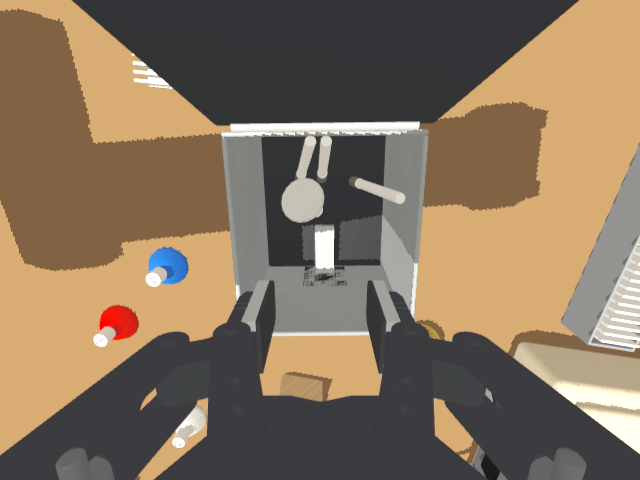

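Lamp A landed in the bin at (302,200), with the swabs leaning on the walls. Now lamp B.

```bash
python3 -m handwheel '[[13,0,0,0,-0.2,0.345,0],[13,0,0,0,-0.2,0.345,0],[13,0,0,0,-0.2,0.345,0],[13,0,0,0,-0.2,0.345,0],[13,0,0,0,-0.2,0.345,0],[13,0,0,0,-0.2,0.345,0],[13,0,0,0,-0.2,0.345,0],[13,0,0,0,-0.2,0.345,0],[13,0,0,0.06,-0.2,0.345,0],[13,0,0,0.137,-0.2,0.345,0],[13,0,0,0.137,-0.2,0.345,0],[13,0,0,0.137,-0.2,0.345,0]]'; python3 - <<'E'
from h import *
o=bot.get_obs();t=bot.camera("wrist");save(t,"w19")
for r in bot.tip_of("lamp1_c",t): print(r,onz(t,np.array(r["centre"])*[640,480],.023,o))
rows([((.472,-.191,.049),0)])
E
```

```text
time: 34.88
ee_pos: [0.473, -0.1908, 0.1508]
tcp_rot: [-121.5, 90.0, 148.5]
wrist_force: [-0.1, -0.5, 1.6]
opening: 0.0424
t 34.98 at [ 0.474  -0.1915  0.153 ] yaw 0.0 q [-22.  -1.  -7.  84.   0.  68.] F [0.6 0.4 0.4] open 0.0427
row [0.03, 0.07, -0.18] [0.104, -0.0024, -0.0007] n>= 2
```

View pics/w19.png

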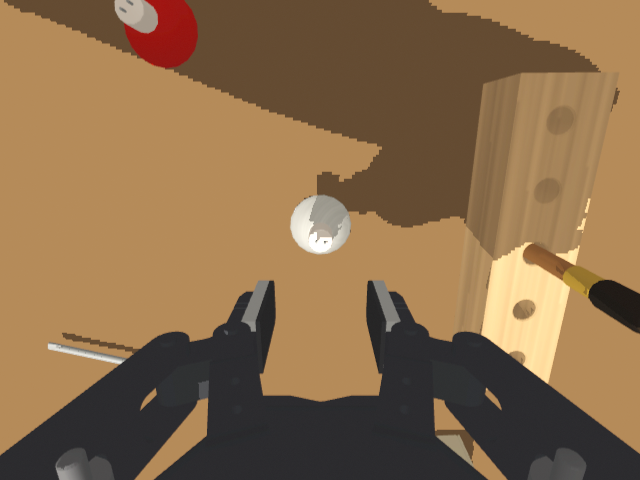

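View pics/t18.png

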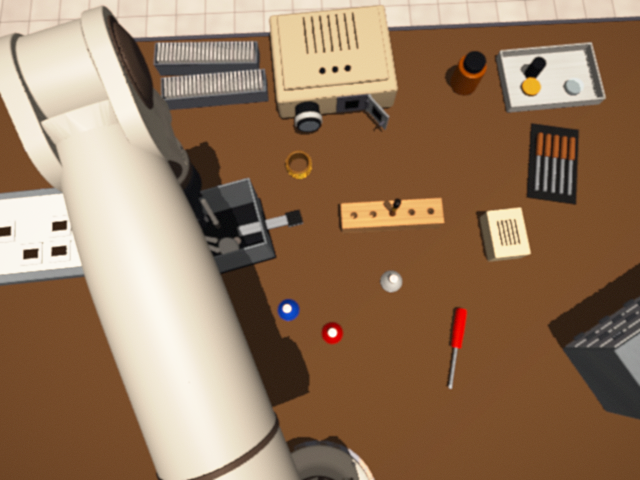

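```bash
python3 -m handwheel '[[0,0,0,0.05,-0.001,0,0],[0,0,0,0.09,-0.001,0,0],[0,0,0,0.103,-0.001,0,0],[0,0,0,0.103,-0.001,0,0],[0,0,0,0.103,-0.001,0,0.9],[0,0,0,0.103,-0.001,0,1],[0,0,0,0.103,-0.001,0,1],[0,0,0,0.103,-0.001,0,1],[0,0,0,0.103,-0.001,0,1],[0,0,0,0.05,-0.001,0,1],[0,0,0,0,-0.001,0,1],[0,0,0,-0.06,-0.001,0,1],[0,0,0,-0.117,-0.001,0,1],[0,0,0,-0.117,-0.001,0,1],[0,0,0,-0.117,-0.001,0,1]]' 30; python3 - <<'E'
from h import *
rows([((.607,.185,.27),13),((.607,.185,.185),13)])
t=bot.camera("wrist");save(t,"w20")
E
```

```text
time: 36.85
ee_pos: [0.4719, -0.1915, 0.2673]
tcp_rot: [66.9, 90.0, -23.1]
wrist_force: [0.1, 0.5, -1.2]
opening: 0.0168
t 36.85 at [ 0.4719 -0.1915  0.2673] yaw 0.0 q [-22.  -0.   7.  97.  -0.  68.] F [ 0.1  0.5 -1.2] open 0.0168
row [-13.0, 0.01, -0.02] [-0.0027, 0.1351, -0.3765] n>= 7
row [-13.0, 0.01, -0.02] [0.0823, 0.1351, -0.3765] n>= 7
```

View pics/w20.png

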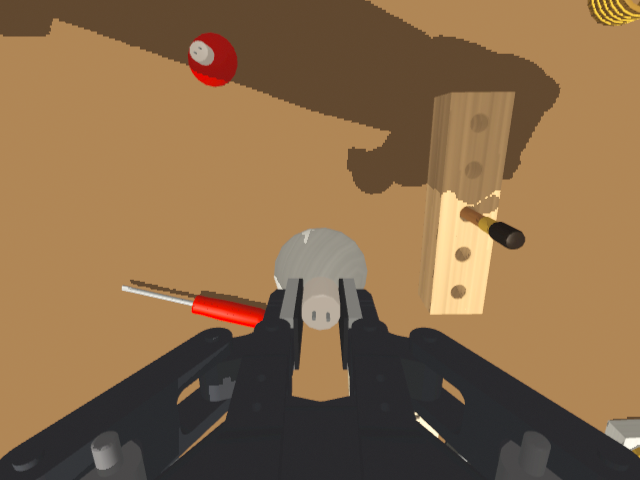

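```bash
python3 -m handwheel '[[0,0,0,-0.003,0.128,-0.396,1],[0,0,0,-0.003,0.128,-0.396,1],[0,0,0,-0.003,0.128,-0.396,1],[0,0,0,-0.003,0.128,-0.396,1],[-13,0,0,-0.003,0.128,-0.396,1],[-13,0,0,-0.003,0.128,-0.396,1],[-13,0,0,-0.003,0.128,-0.396,1],[-13,0,0,-0.003,0.128,-0.396,1],[-13,0,0,-0.003,0.128,-0.396,1],[-13,0,0,0.05,0.128,-0.396,1],[-13,0,0,0.082,0.128,-0.396,1],[-13,0,0,0.082,0.128,-0.396,1],[-13,0,0,0.082,0.128,-0.396,1],[-13,0,0,0.082,0.128,-0.396,0],[-13,0,0,0.082,0.128,-0.396,0],[-13,0,0,0.082,0.128,-0.396,0],[-13,0,0,0.082,0.128,-0.396,0],[-13,0,0,0.03,0.128,-0.396,0],[-13,0,0,-0.02,0.128,-0.396,0],[-13,0,0,-0.02,0.128,-0.396,0]]'; python3 - <<'E'
from h import *
rows([((.629,.032,.15),13.3)])
t=bot.camera("wrist");save(t,"w21");t=bot.camera("scene");save(t,"s21",(230,200,470,400),3)
E
```

```text
time: 39.4
ee_pos: [0.6007, 0.2049, 0.2921]
tcp_rot: [96.0, 89.6, 19.0]
wrist_force: [0.2, 0.4, 0.4]
opening: 0.0424
t 39.4 at [0.6007 0.2049 0.2921] yaw 13.0 q [ 19.  18.  30. 102.   0.  96.] F [0.2 0.4 0.4] open 0.0424
row [-0.3, -0.04, -0.4] [0.1418, -0.0123, 0.1749] n>= 4
```

View pics/w21.png

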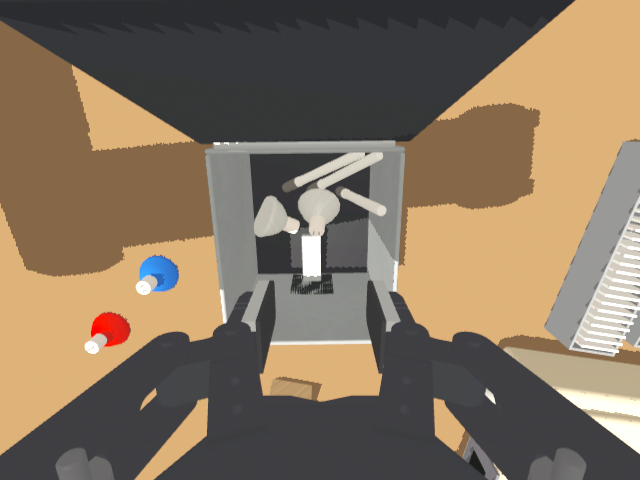

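View pics/s21.png

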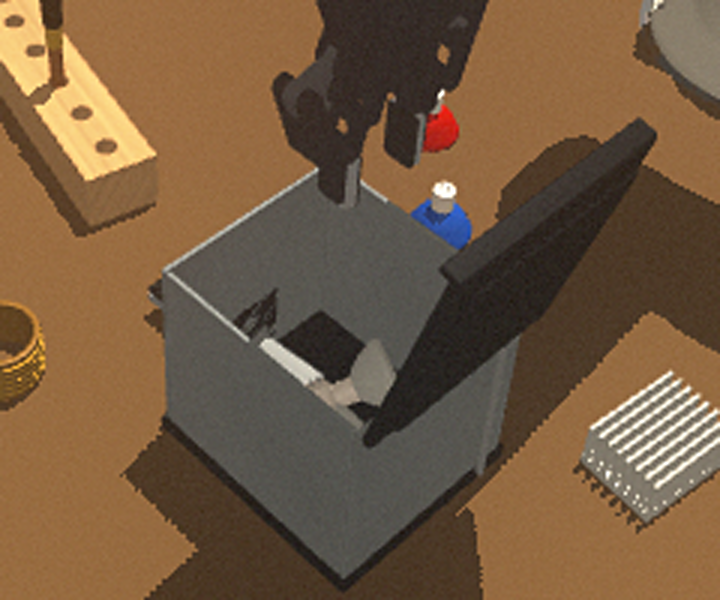

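```bash
python3 -m handwheel '[[0,0,0,0,-0.012,0.175,-0.3],[0,0,0,0,-0.012,0.175,-0.3],[0,0,0,0,-0.012,0.175,-0.3],[0,0,0,0.05,-0.012,0.175,-0.3],[0,0,0,0.1,-0.012,0.175,-0.3],[0,0,0,0.142,-0.012,0.175,-0.3],[0,0,0,0.142,-0.012,0.175,-0.3],[0,0,0,0.142,-0.012,0.175,-0.3]]'; python3 - <<'E'
from h import *
rows([((.629,.032,.05),13.5)])
o=bot.get_obs();t=bot.camera("wrist");save(t,"w22");t=bot.camera("top");save(t,"t22")
E
```

```text
time: 40.5
ee_pos: [0.6277, 0.0314, 0.1466]
tcp_rot: [79.2, 90.0, 2.2]
wrist_force: [0.4, -0.1, 0.3]
opening: 0.0556
t 40.5 at [0.6277 0.0314 0.1466] yaw 13.0 q [ 3. 15. 10. 85. -0. 80.] F [ 0.4 -0.1  0.3] open 0.0556
row [-0.5, 0.01, -0.05] [0.0966, 0.0013, -0.0003] n>= 2
```

View pics/w22.png

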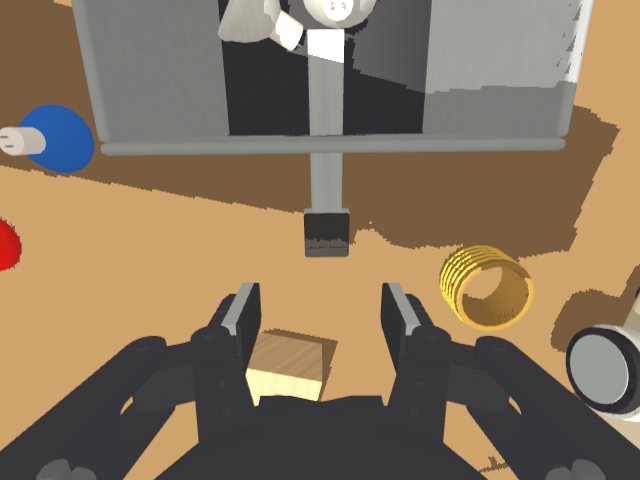

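View pics/t22.png

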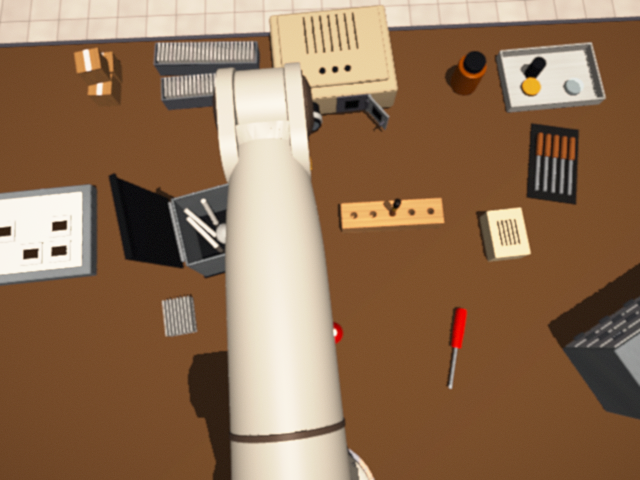

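```bash
python3 - <<'E'
from h import *
o=bot.get_obs();t=bot.camera("wrist");save(t,"w23",(260,120,400,280),5)
for p in[(305,211),(349,211),(349,243),(305,243),(327,227),(324,30),(326,205)]: print(p,onz(t,p,.030,o).round(4))
E
```

```text
(305, 211) [0.6133 0.0466 0.03  ]
(349, 211) [0.645  0.0539 0.03  ]
(349, 243) [0.6512 0.0297 0.03  ]
(305, 243) [0.6186 0.0222 0.03  ]
(327, 227) [0.632  0.0383 0.03  ]
(324, 30) [0.6    0.1646 0.03  ]
(326, 205) [0.6274 0.0545 0.03  ]
```

View pics/w23.png

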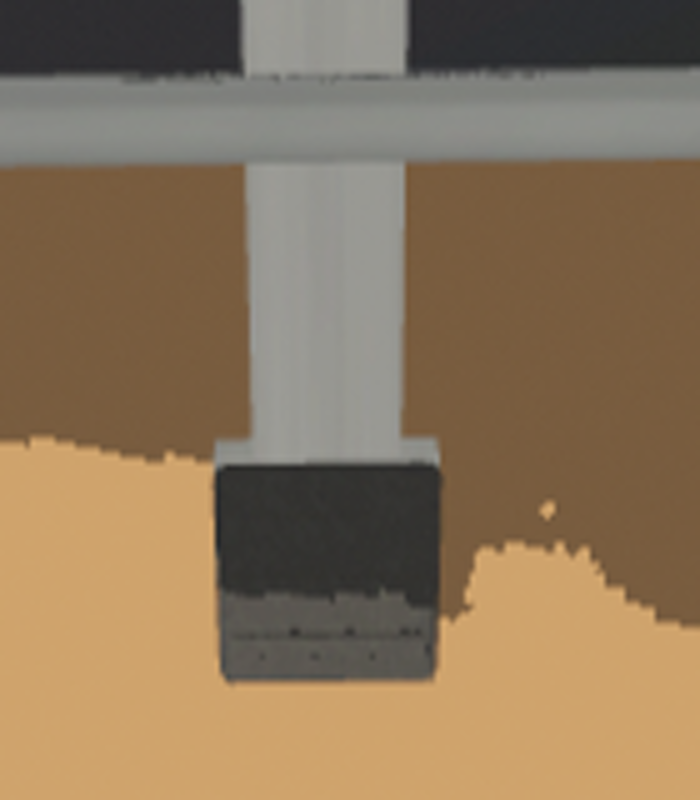

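```bash
python3 - <<'E'
from h import *
o=bot.get_obs();t=bot.camera("wrist")
for p in[(303.4,213),(348,213),(347.2,256),(304.4,256),(325.7,234.5)]: print(p,onz(t,p,.030,o).round(4))
c=onz(t,(325.7,234.5),.03,o)
rows([((c[0],c[1],.06),13.5),((c[0],c[1],.027),13.5)])
E
```

```text
(303.4, 213) [0.6125 0.0449 0.03  ]
(348, 213) [0.6446 0.0523 0.03  ]
(347.2, 256) [0.6525 0.0192 0.03  ]
(304.4, 256) [0.6204 0.0118 0.03  ]
(325.7, 234.5) [0.6324 0.0324 0.03  ]
t 40.7 at [0.6283 0.0314 0.1472] yaw 13.0 q [ 3. 15. 10. 85. -0. 80.] F [ 0.1  0.8 -0.4] open 0.0555
row [-0.49, 0.03, -0.16] [0.0872, 0.0039, -0.0] n>= 2
row [-0.49, 0.03, -0.16] [0.1202, 0.0039, -0.0001] n>= 2
```

```bash
python3 -m handwheel '[[0,0,0,0.06,0.0035,0,-0.3],[0,0,0,0.1,0.0035,0,-0.3],[0,0,0,0.118,0.0035,0,-0.3],[0,0,0,0.118,0.0035,0,-0.3],[0,0,0,0.118,0.0035,0,-0.3]]'; python3 - <<'E'
from h import *
rows([((.632,.0325,.027),13.2)])
o=bot.get_obs();t=bot.camera("wrist");save(t,"w24")
E
```

```text
time: 41.32
ee_pos: [0.6321, 0.0322, 0.0296]
tcp_rot: [80.0, 89.8, 3.0]
wrist_force: [0.2, -0.3, 0.2]
opening: 0.0555
t 41.33 at [0.6321 0.0322 0.0296] yaw 13.0 q [ 3. 17.  0. 72.  0. 80.] F [ 0.2 -0.3  0.2] open 0.0555
row [-0.2, 0.03, -0.17] [0.0026, -0.0001, -0.0003] n>= 1
```

View pics/w24.png

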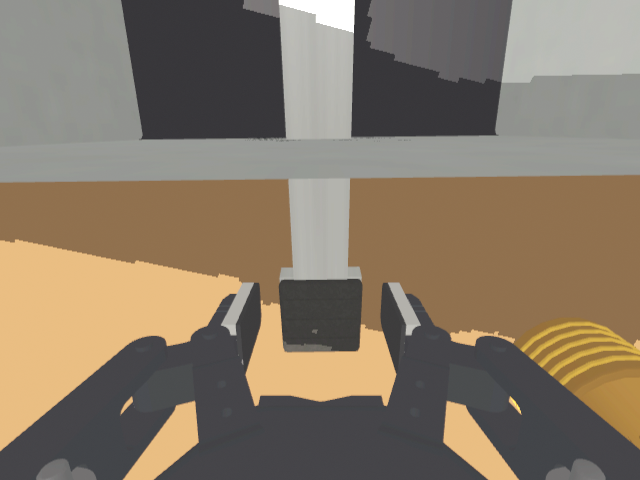

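```bash
python3 -m handwheel '[[0,0,0,0.003,0,0,-0.3],[0,0,0,0.003,0,0,1],[0,0,0,0.003,0,0,1],[0,0,0,0.003,0,0,1],[0,0,0,0.003,0,0,1],[0,0,0,0.003,0,0,1]]' 50; python3 - <<'E'
from h import *
# arc rows: pedal about axle, tool tracks rigidly
o=bot.get_obs();p=np.array(o["ee_pos"]);R=Rn.from_euler("xyz",o["tcp_rot"],degrees=True).as_matrix()
psi=np.radians(-76.85);f=np.array([np.cos(psi),np.sin(psi),0]);b=np.cross(f,[0,0,1.])
print("F",o["wrist_force"],o["opening"],p)
pad=np.array([.632,.0325,.023]);ax=pad-.134*np.cos(.1272)*f;ax[2]=.040
print("axle",ax.round(3))
for th in np.radians([0,1,2,3,4,5,6,7,8,9,10,11,12,13,14,14.9]):
    for s in(1,):
        Q=Rn.from_rotvec(b*th).as_matrix()
        pn=ax+Q@(p-ax)
        rv=Rn.from_matrix(R.T@Q@R).as_rotvec(degrees=True);d=R.T@(pn-p)
        print(round(np.degrees(th),1),rv.round(2),d.round(4),pn.round(4))
E
```

```text
time: 42.12
ee_pos: [0.632, 0.0323, 0.0251]
tcp_rot: [82.9, 89.9, 5.9]
wrist_force: [5.4, 1.3, 1.7]
opening: 0.0328
F [5.39268847 1.28008949 1.69454453] 0.03276478203329039 [0.63200654 0.03230066 0.02506293]
axle [0.602 0.162 0.04 ]
0.0 [0. 0. 0.] [-0. -0.  0.] [0.632  0.0323 0.0251]
1.0 [-0. -1.  0.] [-0.0023  0.      0.0002] [0.6321 0.0321 0.0274]
2.0 [-0.01 -2.    0.  ] [-0.0047  0.      0.0004] [0.6321 0.0319 0.0297]
3.0 [-0.01 -3.    0.01] [-0.007   0.      0.0006] [0.6321 0.0317 0.032 ]
4.0 [-0.01 -4.    0.01] [-0.0093  0.      0.0007] [0.6322 0.0316 0.0344]
5.0 [-0.01 -5.    0.01] [-0.0117  0.      0.0008] [0.6322 0.0315 0.0367]
6.0 [-0.02 -6.    0.01] [-0.014   0.      0.0008] [0.6322 0.0315 0.0391]
7.0 [-0.02 -7.    0.01] [-0.0163  0.      0.0008] [0.6322 0.0315 0.0414]
8.0 [-0.02 -8.    0.02] [-0.0187  0.      0.0008] [0.6322 0.0315 0.0437]
9.0 [-0.02 -9.    0.02] [-0.021   0.0001  0.0007] [0.6322 0.0316 0.0461]
10.0 [ -0.03 -10.     0.02] [-0.0233  0.0001  0.0006] [0.6321 0.0317 0.0484]
11.0 [ -0.03 -11.     0.02] [-0.0257  0.0001  0.0004] [0.6321 0.0319 0.0507]
12.0 [ -0.03 -12.     0.03] [-0.028   0.0001  0.0002] [0.6321 0.0321 0.0531]
13.0 [ -0.03 -13.     0.03] [-0.0303  0.0001 -0.    ] [0.632  0.0324 0.0554]
14.0 [ -0.04 -14.     0.03] [-0.0326  0.0001 -0.0003] [0.6319 0.0326 0.0577]
14.9 [ -0.04 -14.9    0.03] [-0.0347  0.0001 -0.0006] [0.6319 0.0329 0.0598]
```

```bash
python3 -m handwheel '[[0,-0.2,0,-0.0012,0,0.0001,1],[0,-0.3,0,-0.0024,0,0.0002,1],[0,-0.5,0,-0.0036,0,0.0003,1],[0,-0.7,0,-0.0048,0,0.0004,1],[0,-0.8,0,-0.006,0,0.0005,1],[0,-1,0,-0.0072,0,0.0006,1],[0,-1.2,0,-0.0084,0,0.0007,1],[0,-1.3,0,-0.0094,0,0.0007,1],[0,-1.3,0,-0.0094,0,0.0007,1]]' 50; python3 - <<'E'
from h import *
rows([])
t=bot.camera("scene");save(t,"s25",(230,160,470,400),2.4)
t=bot.camera("wrist");save(t,"w25")
E
```

```text
time: 43.25
ee_pos: [0.6322, 0.0317, 0.0339]
tcp_rot: [5.5, 88.7, -71.4]
wrist_force: [6.8, 1.8, -2.4]
opening: 0.033
t 43.25 at [0.6322 0.0317 0.0339] yaw 13.0 q [ 3. 17.  0. 73. -1. 80.] F [ 6.8  1.8 -2.4] open 0.033
```

View pics/s25.png

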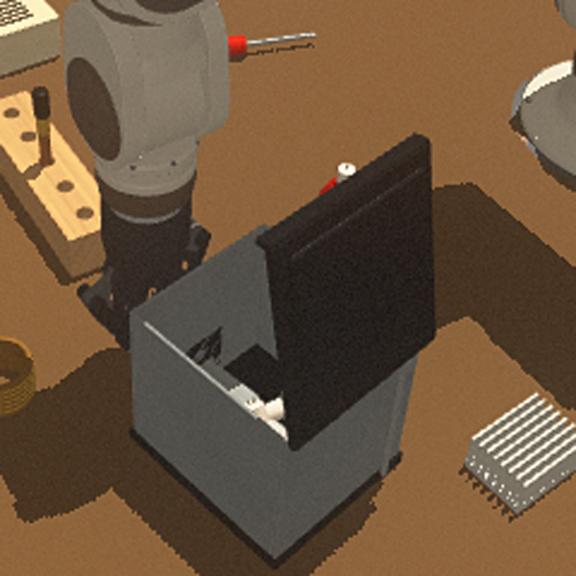

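View pics/w25.png

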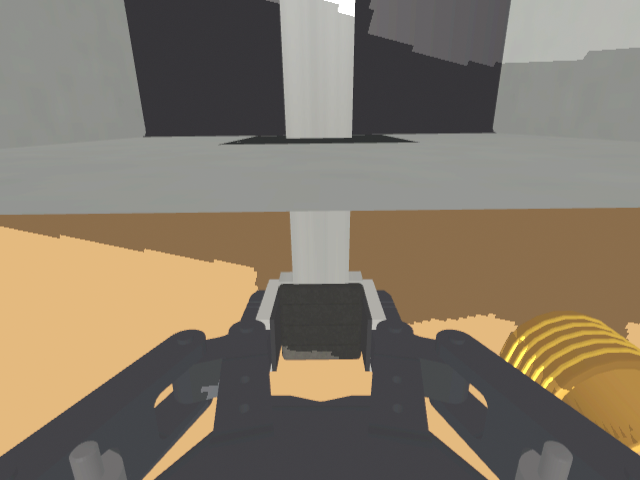

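```bash
python3 -m handwheel '[[0,-0.1,0,-0.001,0,0,1],[0,-0.3,0,-0.002,0,0.0001,1],[0,-0.4,0,-0.003,0,0.0001,1],[0,-0.6,0,-0.004,0,0.0001,1],[0,-0.7,0,-0.005,0,0.0001,1],[0,-0.9,0,-0.006,0,0.0001,1],[0,-1,0,-0.007,0,0.0001,1],[0,-1.1,0,-0.008,0,0.0001,1],[0,-1.3,0,-0.009,0,0.0001,1],[0,-1.4,0,-0.01,0,0.0001,1],[0,-1.6,0,-0.011,0,0.0001,1],[0,-1.7,0,-0.012,0,0,1],[0,-1.9,0,-0.013,0,0,1],[0,-2,0,-0.014,0,-0.0001,1],[0,-2.1,0,-0.015,0,-0.0001,1],[0,-2.1,0,-0.015,0,-0.0001,1]]'; python3 - <<'E'
from h import *
rows([])
t=bot.camera("scene");save(t,"s26",(230,160,470,400),2.4)
t=bot.camera("wrist");save(t,"w26")
E
```

```text
time: 45.35
ee_pos: [0.6321, 0.0321, 0.0495]
tcp_rot: [2.5, 86.6, -74.4]
wrist_force: [5.2, 1.3, 1.5]
opening: 0.0331
t 45.35 at [0.6321 0.0321 0.0495] yaw 13.0 q [ 4. 16.  1. 74. -3. 81.] F [5.2 1.3 1.5] open 0.0331
```

View pics/s26.png

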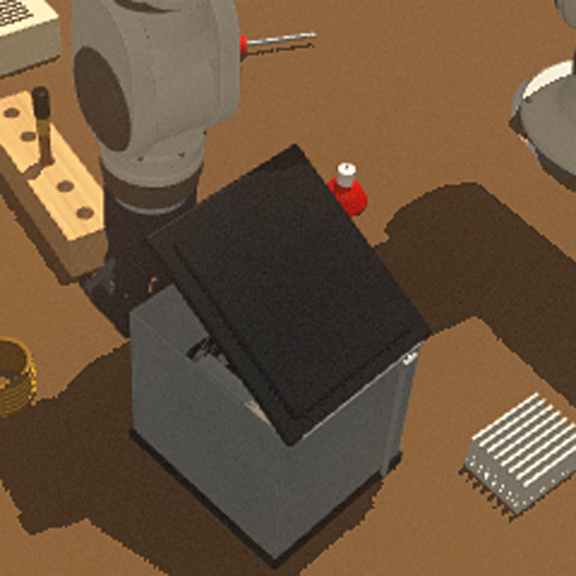

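View pics/w26.png

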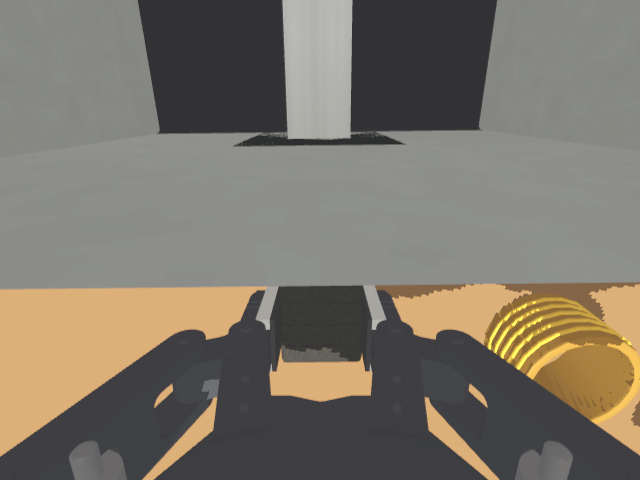

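```bash
python3 -m handwheel '[[0,0,0,-0.0008,0,0,1],[0,0,0,-0.0016,0,-0.0001,1],[0,0,0,-0.0024,0,-0.0002,1],[0,0,0,-0.0032,0,-0.0002,1],[0,0,0,-0.004,0,-0.0003,1],[0,0,0,-0.0048,0,-0.0004,1],[0,0,0,-0.0055,0,-0.0005,1],[0,0,0,-0.0062,0,-0.0006,1],[0,0,0,-0.0068,0,-0.0006,1],[0,0,0,-0.0068,0,-0.0006,1]]'; python3 - <<'E'
from h import *
rows([])
t=bot.camera("scene");save(t,"s27",(230,160,470,400),2.4)
E
```

```text
time: 46.7
ee_pos: [0.6319, 0.033, 0.0564]
tcp_rot: [2.7, 86.6, -74.3]
wrist_force: [6.6, 1.8, 2.4]
opening: 0.0329
t 46.7 at [0.6319 0.033  0.0564] yaw 13.0 q [ 4. 16.  1. 75. -3. 81.] F [6.6 1.8 2.4] open 0.0329
```

View pics/s27.png

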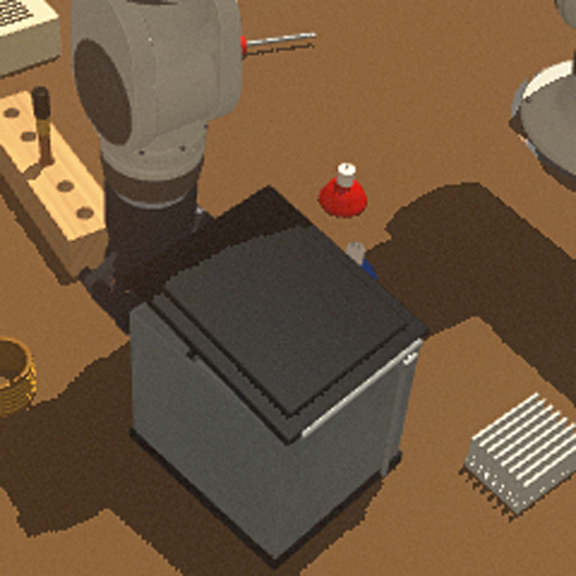

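Lid nearly shut, about 8° left. I'll ease up the last few millimetres.

```bash
python3 -m handwheel '[[0,0,0,-0.0004,0,0,1],[0,0,0,-0.0008,0,-0.0001,1],[0,0,0,-0.0012,0,-0.0001,1],[0,0,0,-0.0016,0,-0.0002,1],[0,0,0,-0.002,0,-0.0002,1],[0,0,0,-0.0023,0,-0.0003,1],[0,0,0,-0.0026,0,-0.0003,1],[0,0,0,-0.0026,0,-0.0003,1],[0,0,0,-0.0026,0,-0.0003,1]]'; python3 - <<'E'
from h import *
rows([])
t=bot.camera("scene");save(t,"s28",(230,160,470,400),2.4)
E
```

```text
time: 47.88
ee_pos: [0.6318, 0.0333, 0.0589]
tcp_rot: [2.6, 86.6, -74.4]
wrist_force: [5.0, 1.1, 1.4]
opening: 0.0333
t 47.88 at [0.6318 0.0333 0.0589] yaw 13.0 q [ 4. 16.  2. 75. -3. 81.] F [5.  1.1 1.4] open 0.0333
```

View pics/s28.png

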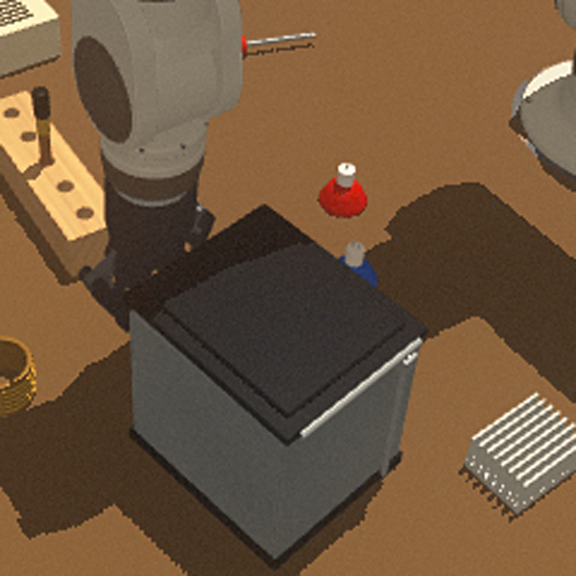

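```bash
python3 -m handwheel '[[0,0,0,-0.0003,0,0,1],[0,0,0,-0.0006,0,0,1],[0,0,0,-0.0009,0,-0.0001,1],[0,0,0,-0.0012,0,-0.0001,1],[0,0,0,-0.0012,0,-0.0001,1]]'; python3 -m handwheel '[[0,0,0,-0.0003,0,0,1],[0,0,0,-0.0006,0,0,1],[0,0,0,-0.0009,0,-0.0001,1],[0,0,0,-0.0009,0,-0.0001,1]]'; python3 - <<'E'
from h import *
rows([])
t=bot.camera("scene");save(t,"s29",(230,160,470,400),2.4)
E
```

```text
time: 48.55
ee_pos: [0.6317, 0.0335, 0.0599]
tcp_rot: [2.5, 86.6, -74.5]
wrist_force: [6.0, 1.4, 0.6]
opening: 0.0332
time: 49.05
ee_pos: [0.6317, 0.0335, 0.0599]
tcp_rot: [1.9, 86.5, -75.1]
wrist_force: [8.5, 0.7, -6.0]
opening: 0.0328
t 49.05 at [0.6317 0.0335 0.0599] yaw 13.0 q [ 4. 16.  2. 75. -3. 81.] F [ 8.5  0.7 -6. ] open 0.0328
```

View pics/s29.png

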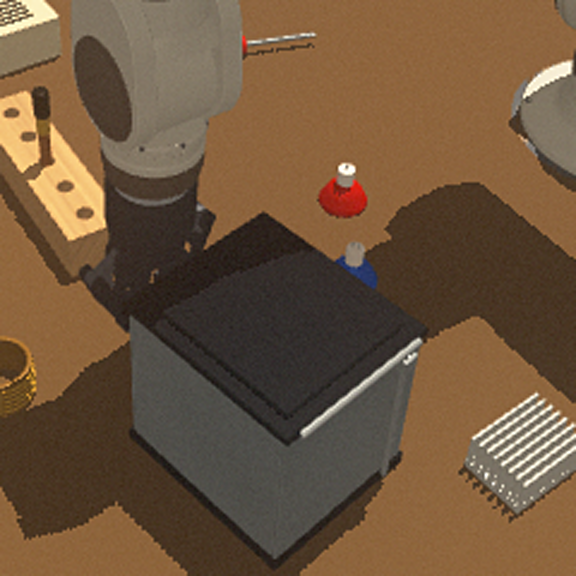

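```bash
python3 -m handwheel '[[0,0,0,0.0006,0,0,1],[0,0,0,0.0006,0,0,-0.3],[0,0,0,0.0006,0,0,-0.3],[0,0,0,0.0006,0,0,-0.3],[0,0,0,0.0006,0,0,-0.3],[0,3.4,0,-0.02,0,0.001,-0.3],[0,3.4,0,-0.06,0,0.005,-0.3],[0,3.4,0,-0.12,0,0.008,-0.3],[0,3.4,0,-0.18,0,0.012,-0.3],[0,3.4,0,-0.18,0,0.012,-0.3],[0,3.4,0,-0.18,0,0.012,-0.3]]'; python3 - <<'E'
from h import *
rows([((.40,-.3,.3),0)])
E
```

```text
time: 50.48
ee_pos: [0.6309, 0.0323, 0.24]
tcp_rot: [-104.0, 90.0, 179.0]
wrist_force: [0.3, 0.0, -1.2]
opening: 0.0553
t 50.48 at [0.6309 0.0323 0.24  ] yaw 13.0 q [ 3. 16. 22. 96.  0. 80.] F [ 0.3  0.  -1.2] open 0.0553
row [13.0, -0.0, 0.01] [-0.0599, -0.2997, 0.2719] n>= 7
```

Swing clear, then check the whole bench.

```bash
python3 -m handwheel '[[13,0,0,-0.06,-0.3,0.272,-0.3],[13,0,0,-0.06,-0.3,0.272,-0.3],[13,0,0,-0.06,-0.3,0.272,-0.3],[13,0,0,-0.06,-0.3,0.272,-0.3],[13,0,0,-0.06,-0.3,0.272,-0.3],[13,0,0,-0.06,-0.3,0.272,-0.3],[13,0,0,-0.06,-0.3,0.272,-0.3],[13,0,0,-0.06,-0.3,0.272,-0.3],[13,0,0,-0.06,-0.3,0.272,-0.3],[13,0,0,-0.06,-0.3,0.272,-0.3]]'; python3 - <<'E'
from h import *
t=bot.camera("top");save(t,"t30");t=bot.camera("scene");save(t,"s30")
E
```

```text
time: 51.72
ee_pos: [0.4002, -0.2994, 0.2997]
tcp_rot: [-132.1, 89.9, 138.0]
wrist_force: [-0.8, 0.3, -0.1]
opening: 0.0555
```

View pics/t30.png

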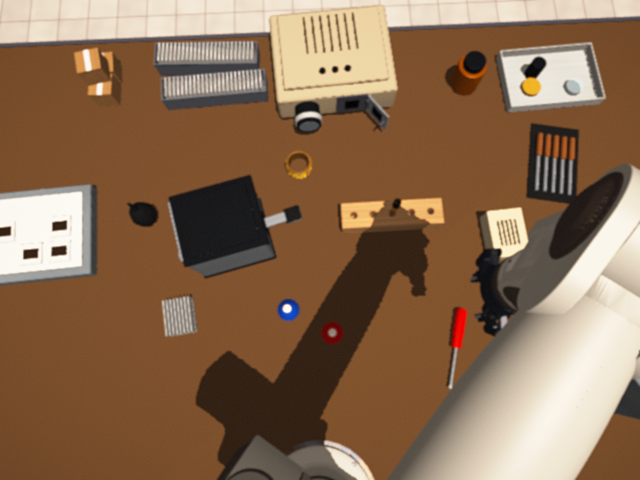

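View pics/s30.png

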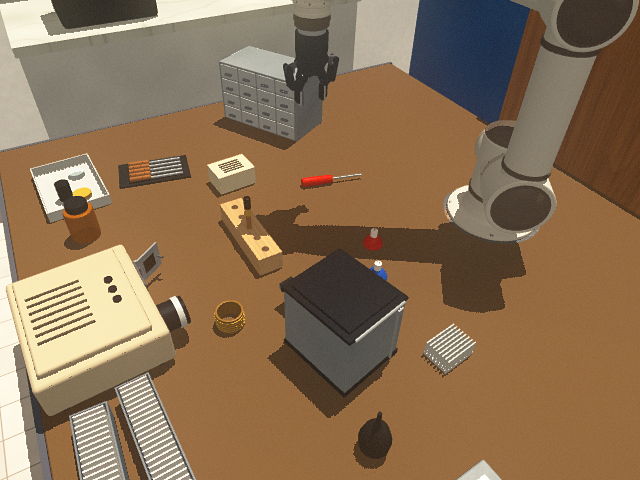

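```bash
python3 -c "
from workcell import bot
print(bot.job_done())"
```

```text
the job is handed in; nothing more can be done
None
```

The job is done and handed in at about 52 s of robot time, well inside the 210 s limit.

- **Lid open:** I pressed the pedal to its lower stop, where the force rose to about 13 N, and the lid stood open past upright.
- **Swabs and lamps:** Three swabs and two silvery lamps were present. I threw them all in the bin, and a wrist picture before closing showed all five below the rim.
- **Closing the lid:** I pinched the pedal pad and eased it up in small steps until it met its upper stop, where the vertical force reversed to -6 N. Then I let go.

The last pictures show:
- the lid shut and the pedal up;
- the brush alone in its stand;
- no silvery lamp left on the bench;
- the red and blue look-alikes and the other good parts, as far as they show, still where they were.

In the last top view the arm covers the lower right of the bench. The scene view shows most of that area, and nothing is out of place there. I saw no knocked lamp.

The detection networks did not find the lamps reliably and gave several false matches elsewhere. I took the lamp, swab and pad positions from pixels I read off the pictures instead; two camera views agreed to within about 4 mm for the lamps and swabs.

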